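Set out primed wood slices and stand up the brushes for painting

TASK

Get the craft table ready for painting: slide every white-primed wood slice out of the touching cluster along the table, without lifting it, until at least 3 cm of free table separates it from every other slice, and do not shift the bare slices as you do so. Stand all the paint brushes upright in the plywood holder with their bristles up, and leave the glue bottle, mug and sanding block alone.

Things in the scene. Friction and masses are not known exactly. Their poses are not given: they have to be found in the camera images.
- primed1: round slice of a branch lying flat, 88 mm across and 24 mm thick (too wide for the gripper), 90 g, dark bark round the rim, top face painted plain white (a primed slice; two or three of these are present); origin at the centre of its underside, z up
- primed2: round slice of a branch lying flat, 88 mm across and 24 mm thick (too wide for the gripper), 90 g, dark bark round the rim, top face painted plain white (a primed slice; two or three of these are present); origin at the centre of its underside, z up
- primed3: round slice of a branch lying flat, 88 mm across and 24 mm thick (too wide for the gripper), 90 g, dark bark round the rim, top face painted plain white (a primed slice; two or three of these are present); origin at the centre of its underside, z up
- bare1: round slice of a branch lying flat, 88 mm across and 24 mm thick (too wide for the gripper), 90 g, dark bark round the rim, top face bare pale wood with growth rings (a bare slice, always present); origin at the centre of its underside, z up
- bare2: round slice of a branch lying flat, 88 mm across and 24 mm thick (too wide for the gripper), 90 g, dark bark round the rim, top face bare pale wood with growth rings (a bare slice, always present); origin at the centre of its underside, z up
- bare3: round slice of a branch lying flat, 88 mm across and 24 mm thick (too wide for the gripper), 90 g, dark bark round the rim, top face bare pale wood with growth rings (a bare slice, always present); origin at the centre of its underside, z up
- brush1: flat paint brush, red handle, 160 mm long, 45 g, flat on the table at first, bristles about towards the robot (3 or 4 present). Handle 20 mm wide, 14 mm thick; steel ferrule and stiff dark bristles 28 mm wide, 14 mm thick. Origin: balance point on the centre line, 90 mm from the handle's butt, 12 mm short of the ferrule, 70 mm from the bristle end. x to the bristles, y across the width
- brush1_butt (a point): middle of the butt end of the red brush's handle
- brush2: flat paint brush, blue handle, 160 mm long, 45 g, flat on the table at first, bristles about towards the robot (3 or 4 present). Handle 20 mm wide, 14 mm thick; steel ferrule and stiff dark bristles 28 mm wide, 14 mm thick. Origin: balance point on the centre line, 90 mm from the handle's butt, 12 mm short of the ferrule, 70 mm from the bristle end. x to the bristles, y across the width
- brush2_butt (a point): middle of the butt end of the blue brush's handle
- brush3: flat paint brush, green handle, 160 mm long, 45 g, flat on the table at first, bristles about towards the robot (3 or 4 present). Handle 20 mm wide, 14 mm thick; steel ferrule and stiff dark bristles 28 mm wide, 14 mm thick. Origin: balance point on the centre line, 90 mm from the handle's butt, 12 mm short of the ferrule, 70 mm from the bristle end. x to the bristles, y across the width
- brush3_butt (a point): middle of the butt end of the green brush's handle
- brush4: flat paint brush, yellow handle, 160 mm long, 45 g, flat on the table at first, bristles about towards the robot (3 or 4 present). Handle 20 mm wide, 14 mm thick; steel ferrule and stiff dark bristles 28 mm wide, 14 mm thick. Origin: balance point on the centre line, 90 mm from the handle's butt, 12 mm short of the ferrule, 70 mm from the bristle end. x to the bristles, y across the width
- brush4_butt (a point): middle of the butt end of the yellow brush's handle
- holder: plywood brush holder, open at the top, fixed to the table, 96 mm square and 70 mm high, walls 5 mm, floor about 5 mm thick, split by two crossing 5 mm walls as high as the rim into 2 x 2 equal cells about 40 mm square; cell centres at x = +-23 mm, y = +-23 mm. Origin at the centre of its underside, x and y square to its walls, z up
- glue: white glue bottle with an orange cap, 52 mm across, 140 mm high, standing loose; origin at the centre of its underside. Leave alone
- claymug: terracotta mug, 80 mm across the rim, 90 mm high, handle at its +y side, standing loose; origin at the centre of its underside. Leave alone
- sander: cork sanding block, 100 mm (x) by 60 mm (y) by 28 mm high, loose; origin at the centre of its underside. Leave alone
There are look-alikes about, which are no part of the job. What is shaped like the primed1 but green or purple is not meant. Leave any purple look-alike of the bare2 alone.

How it is judged (in metres and radians):
At the end, for the whole second after the job is handed in: Each primed slice lies flat, at least 30 mm clear of every other slice (centres over 118 mm apart); bare slices within 10 mm of their start; each brush stands at rest, butt inside the holder (under 30 mm above the table), bristles up, within 40 degrees of vertical (horizontal distance between each of primed1, primed2, primed3 and bare1 above 0.118 m and horizontal distance between each of primed1, primed2, primed3 and bare2 above 0.118 m and horizontal distance between each of primed1, primed2, primed3 and bare3 above 0.118 m and horizontal distance between primed1 and primed2 above 0.118 m and horizontal distance between each of primed1, primed2 and primed3 above 0.118 m and height (world z) of primed1 between -0.005 and 0.005 m and angle between each of primed1, primed2, primed3's own z axis and vertical below 0.1 rad and linear speed of each of primed1, primed2, primed3 below 0.02 m/s and height (world z) of primed2 between -0.005 and 0.005 m and height (world z) of primed3 between -0.005 and 0.005 m and distance of each of bare1, bare2, bare3 from where it was at the start of the episode below 0.01 m and x of brush1_butt in the frame of holder between -0.046 and 0.046 m and y of brush1_butt in the frame of holder between -0.046 and 0.046 m and z of each of brush1_butt, brush2_butt, brush3_butt, brush4_butt in the frame of holder below 0.03 m and height (world z) of each of brush1, brush2, brush3, brush4 above 0.07 m and angle between each of brush1, brush2, brush3, brush4's own x axis and vertical below 0.7 rad and linear speed of each of brush1, brush2, brush3, brush4 below 0.03 m/s and x of brush2_butt in the frame of holder between -0.046 and 0.046 m and y of brush2_butt in the frame of holder between -0.046 and 0.046 m and x of brush3_butt in the frame of holder between -0.046 and 0.046 m and y of brush3_butt in the frame of holder between -0.046 and 0.046 m and x of brush4_butt in the frame of holder between -0.046 and 0.046 m and y of brush4_butt in the frame of holder between -0.046 and 0.046 m); the robot touches nothing.
It fails at once if a bare slice is shifted by more than 10 mm (distance of any of bare1, bare2, bare3 from where it was at the start of the episode above 0.01 m).
It fails at once if a primed slice is lifted more than 15 mm off the table or tipped by more than about 20 degrees (height (world z) of any of primed1, primed2, primed3 above 0.015 m or angle between any of primed1, primed2, primed3's own z axis and vertical above 0.35 rad).
It fails at once if a bystander (glue bottle, mug, sanding block) is shifted by more than 25 mm or knocked over (distance of any of glue, claymug, sander from where it was at the start of the episode above 0.025 m or angle between any of glue, claymug, sander's own z axis and vertical above 0.35 rad).
Of primed1, primed2, primed3 only 2 to 3 are there at a start; the rules pass over those that are not, and their reading is None.
Of brush1, brush2, brush3, brush4 only 3 to 4 are there at a start; the rules pass over those that are not, and their reading is None.
At some moment in a run one of brush1, brush2, brush3, brush4 may be knocked a few centimetres aside while the robot is not near it.
It also fails if it takes over 210 s, if anything falls off the work surface, if the arm or the gripper's body presses on something with over 40 N, if the wrist force passes 120 N, or if a joint passes its speed limit or range.

ROBOT

A 6-joint arm with a two-finger parallel gripper is mounted at the origin on the work surface. World frame = base frame: x ahead of the robot, y to its left, z up, the work surface at z = 0. Lengths are in m, angles in degrees, forces in N, time in s.
With the tool pointing down it reaches from about 0.325 to 0.775 m from the base axis. Payload 5.5 kg.
Tool frame: the origin (TCP) lies at the very end of the fingers, on their centre line; the grasp point (between the pads) lies 19 mm behind it; x points along the fingers, y is the direction in which the jaws open and shut, and the axes are right-handed (so a half turn about x gives the same grasp; the last joint's range is limited). The gripper opens to 85 mm and grips with 20 to 120 N. Pads are 22 mm wide; open, the fingers measure 114 mm over their backs; the gripper's body (76 mm by 85 mm) begins 54 mm behind the grasp point. The pads swing forward as they close: fully open they stand 13 mm farther back than shut.
Start: joints at [-73.092, 5.22, 70.514, -0, 104.267, -3.249], TCP at [0.207, -0.563, 0.231] pointing down, gripper open.
Joint ranges: [-164.24, 164.24], [-49.07, 125.15], [9.68, 141.18], [-86.29, 266.29], [3.28, 154.24], [-151.56, 151.56]. Speed limits (degrees/s): [147.25, 147.25, 172.46, 180, 180, 180].

INTERFACE

Orientations are given as [roll, pitch, yaw] about the fixed x, y, z axes, in that order (R = Rz(yaw) Ry(pitch) Rx(roll)).
In Python, from cell import ctrl gives the robot as it stands.
- The arm moves only by the tool carry_out, never from a script. Its argument "motion" is a list of rows, each a list of 4 numbers: the shift along the tool's x, y, z in mm, then the turn about the tool's x in rad. In form: [[dx, dy, dz, roll], ...]. A call has 1 to 12 rows; each row shifts and turns the commanded pose from where the row before left it, along the tool's axes as they then stand; what a row does not reach is not made up. A row lasts 1/10 s, in which the tool goes at most 50 mm and 8.59 degrees, less where a joint would pass 70% of its speed; a pose out of reach is approached as far as the arm can. A call with a gripper value outside its range is refused whole. "jaw" is the finger opening in mm, from 0 to 85.4, set as the call begins (left out, the last holds). The fingers move at their own pace and stop on an object; the grip force is fixed at half the most. Time passes only in rows, so rows that do not move let the fingers close. It gives the time, the measured TCP pose, the force and the opening at its end, in the units of the state.
- ctrl.observe(): the state, without advancing time (a new reading comes with each control period).
- ctrl.get_image(name): name is "scene" or "top" or "wrist"; returns a dict with "frame" (480x640x3 uint8, blue, green, red), "vertical_fov" (degrees; the focal length in pixels is half the picture's height over the tangent of half this angle, whatever the lens; pixels are square), "cx", "cy" (the principal point, pixels), "dist_coeffs" ([k1, k2, p1, p2, k3] as OpenCV has them; the pictures are not rectified), "R" (3x3) and "t" (3): a world point X has camera coordinates R X + t. Camera axes: x right, y down, z forward; pixel columns grow to the right and rows downward; lengths in m; the calibration is good to about 2 mm. A picture is of the moment at which its call begins. There is no depth.
- ctrl.finish_job(): hands the job in, once; it reports no verdict.
The state is a dict: "time": time; "q": joint angles; "joint_velocities": joint speeds; "tau": joint torques, N m; "tool_pos": TCP position; "eef_rot": TCP orientation; "contact_force": force on the tool from outside, world axes, zero at the start; "ft_torque": the same for the moment, N m; "gripper_width": opening from 0.0 (shut) to 1.0 (fully open).
Only numpy, scipy, OpenCV 4.12 (cv2) and the standard library are available. Lean on these libraries where they do the work, as an engineer would, in place of code of your own. Each camera call takes 0.05 s, during which the arm holds its last target. There are 200 camera calls.

## Working session

There is one attempt and no reset: what is moved stays moved. The work goes in short steps, Python scripts to look and compute and a tool call to move; the robot and the scene stay as the last step left them, time stands still between calls to the robot, and variables do not carry over. Pictures are saved under pics/ and viewed, about 12 in all and at most 16, crops included, and the job is handed in when it is done.

Besides the shell and the picture viewer there is one more tool, called after "Emit:" by a JSON object that holds its "method" and its "body", one argument or row to a line. carry_out: Moves the arm, as the interface text tells. Its arguments: {"type":"object","properties":{"motion":{"type":"array"},"jaw":{"type":"number"}},"required":["motion"]}

```bash
ls; mkdir -p pics; cat > h.py <<'E'
import numpy as np, cv2, sys
from cell import ctrl
def cam(n):
    d=ctrl.get_image(n); f=240/np.tan(np.radians(d["vertical_fov"])/2)
    d["K"]=np.array([[f,0,d["cx"]],[0,f,d["cy"]],[0,0,1]]); d["R"]=np.array(d["R"]); d["t"]=np.array(d["t"]); d["D"]=np.array(d["dist_coeffs"],float); return d
def ray(d,px,z):
    p=cv2.undistortPoints(np.array(px,float).reshape(-1,1,2),d["K"],d["D"]).reshape(-1,2)
    r=np.c_[p,np.ones(len(p))]@d["R"]; c=-d["R"].T@d["t"]
    return c+r*((z-c[2])/r[:,2])[:,None]
def proj(d,X):
    return cv2.projectPoints(np.array(X,float).reshape(-1,1,3),cv2.Rodrigues(d["R"])[0],d["t"],d["K"],d["D"])[0].reshape(-1,2)
E
python3 - <<'E'
from h import *
for n in("scene","top"):
    d=cam(n); cv2.imwrite(f"pics/{n}0.png",d["frame"]); print(n,(-d["R"].T@d["t"]).round(3),d["K"][0,0],d["D"])
print(ctrl.observe())
E
```

```text
pics
scene [ 1.277 -0.557  0.695] 483.97383921638095 [-0.02866381  0.          0.          0.          0.        ]
top [ 0.342 -0.042  1.244] 571.0596885856339 [-0.14771848  0.          0.          0.          0.        ]
{'time': 0.1, 'q': array([-7.30909857e+01,  5.26031411e+00,  7.05761504e+01,  9.31043037e-04,
        1.04266591e+02, -3.24880355e+00]), 'joint_velocities': array([ 0.02934418, -0.10957767, -0.14507106, -0.07707489, -0.04283269,
       -0.01369764]), 'tau': array([ 3.53295167e-03, -4.60216928e+01, -4.19218004e+01,  8.99369684e-05,
        1.05924433e-02, -3.33782248e-05]), 'tool_pos': array([ 0.20669212, -0.56300318,  0.23023652]), 'eef_rot': array([-93.75068922,  89.89694085, 106.40735727]), 'contact_force': array([ 0.47472936,  0.82191321, -0.48323772]), 'ft_torque': array([ 0.0143719 , -0.04601496, -0.06092711]), 'gripper_width': 1.000064029695298}
```

View pics/top0.png

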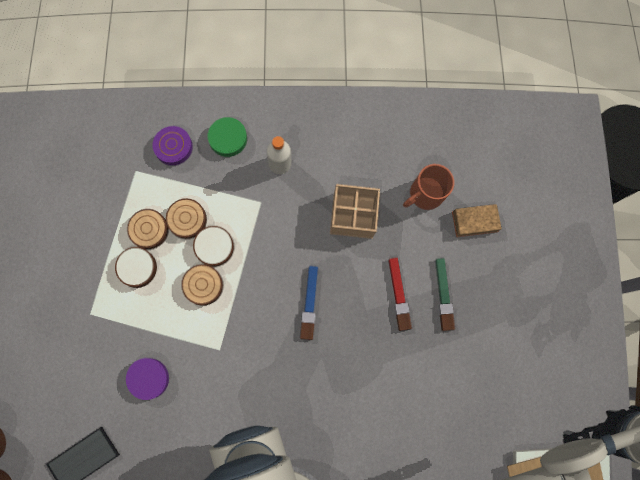

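View pics/scene0.png

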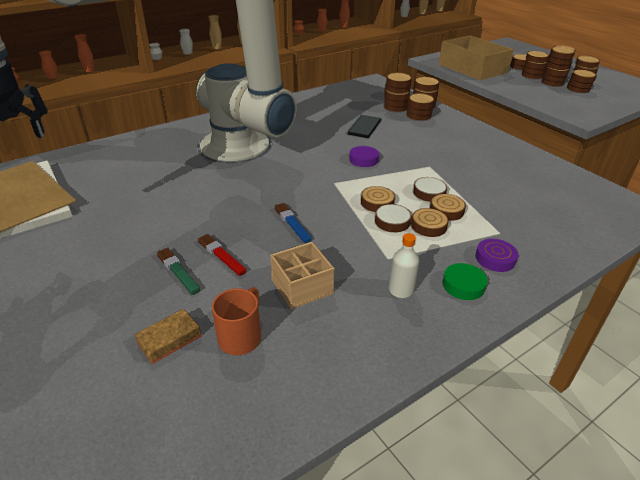

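The top view shows the primed slices at (213,245) and (135,267) and the bare ones at (147,228), (186,217) and (202,285). The brushes are blue (310,302), red (400,293) and green (445,293), with the holder at (356,209).

Look-alikes are the green disc (227,136), the purple disc (147,379) and the purple ringed disc (172,145). None of these is white or pale wood, so I leave them alone. The white paper is flat and isn't a slice.

```bash
cat > m.py <<'E'
from h import *
def brushes(d):
    hsv=cv2.cvtColor(d["frame"],cv2.COLOR_BGR2HSV); out={}
    for n,(a,b) in dict(red=(0,6),blue=(100,118),green=(60,85)).items():
        m=cv2.inRange(hsv,(a,120,40),(b,255,255)); m[:,:285]=0; m[:245]=0; m[345:]=0; m[:,500:]=0
        m=cv2.morphologyEx(m,cv2.MORPH_OPEN,np.ones((3,3)))
        c=cv2.findContours(m,0,1)[0]
        if not c: continue
        c=max(c,key=cv2.contourArea); P=ray(d,c.reshape(-1,2),.014)[:,:2]
        (ct,s,_)=cv2.minAreaRect((P*1000).astype(np.float32)); bx=cv2.boxPoints((ct,s,_))
        e=[(bx[1]-bx[0]),(bx[2]-bx[1])]; L=max(e,key=np.linalg.norm); L=L/np.linalg.norm(L)
        if L[0]>0:L=-L
        ct=np.array(ct); butt=ct-L*max(s)/2
        out[n]=(butt,L,s)
        print(n,"butt",butt.round(1),"dir",np.degrees(np.arctan2(L[1],L[0])).round(1),"size",np.round(s,1),"origin",(butt+90*L).round(1))
    return out
E
python3 - <<'E'
from m import *
d=cam("top"); brushes(d)
g=d["frame"]; hsv=cv2.cvtColor(g,cv2.COLOR_BGR2HSV)
for n,(u,v),m in [("primA",(213,245),0),("primB",(135,267),0),("bareC",(147,228),1),("bareD",(186,217),1),("bareE",(202,285),1)]:
    # whole slice top: bright face component
    mask=cv2.inRange(hsv,(0,0,110),(179,110,255)) if m==0 else cv2.inRange(hsv,(5,50,90),(30,255,255))
    k=np.zeros_like(mask); cv2.circle(k,(u,v),21,255,-1); mask&=k
    _,lab,st,_=cv2.connectedComponentsWithStats(mask); i=1+np.argmax(st[1:,4])
    c=max(cv2.findContours((lab==i).astype(np.uint8),0,1)[0],key=cv2.contourArea)
    e=cv2.minEnclosingCircle(c); c0=ray(d,[e[0]],.024)[0]; e1=ray(d,[(e[0][0]+e[1],e[0][1])],.024)[0]
    print(n,np.round(e,1) if 0 else (np.round(e[0],1),round(e[1],1)),(c0*1000).round(1),"R",(np.linalg.norm(e1-c0)*1000).round(1))
pts=dict(rim=[(334,187),(379,187),(377,237),(333,233)],)
print((ray(d,[(336,186),(379.5,187),(376.5,230),(332.5,229)],.07)*1000).round())
for n,p,z in[("glue",(279,141),.14),("mug",(436,184),.09),("sander",(477,220),.028),("green",(227,136),.024),("purp",(147,379),.024)]: print(n,(ray(d,[p],z)*1000).round())
big=cv2.resize(g[180:350,90:330],None,fx=3.3,fy=3.3,interpolation=2); cv2.imwrite("pics/c1.png",big)
E
```

```text
red butt [ 554.6 -253.1] dir -171.6 size [99.6 20.7] origin [ 465.5 -266.3]
blue butt [535.7 -78.3] dir 173.8 size [17.9 97.7] origin [446.2 -68.7]
primA (array([213. , 244.9]), 20.9) [582.8 139.7  24. ] R 45.6
primB (array([134.7, 266.9]), 20.9) [534.5 310.4  24. ] R 46.3
bareC (array([146.6, 228.3]), 20.2) [620.5 287.9  24. ] R 45.0
bareD (array([185.6, 217.6]), 20.2) [644.2 201.9  24. ] R 44.7
bareE (array([201.7, 284.5]), 20.6) [495.9 162.1  24. ] R 44.5
[[ 702. -127.   70.]
 [ 700. -221.   70.]
 [ 605. -212.   70.]
 [ 607. -118.   70.]]
glue [[777.  -7. 140.]]
mug [[ 701. -340.   90.]]
sander [[ 638. -445.   28.]]
green [[835. 115.  24.]]
purp [[295. 275.  24.]]
```

View pics/c1.png

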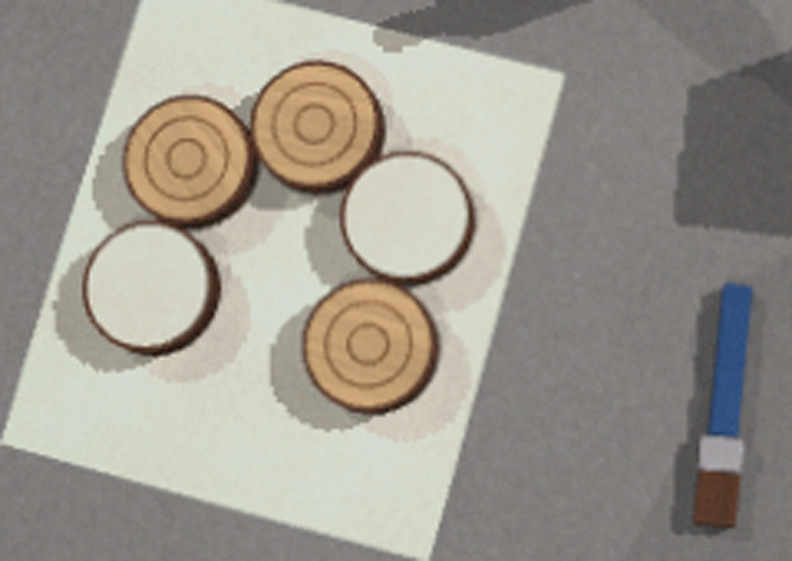

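The crop confirms two white-topped slices at crop (407,217) and (148,287), and three ringed bare ones at (188,160), (316,125) and (370,345). I'll write a helper that turns world targets into tool-axis totals.

```bash
cat >> h.py <<'E'
from scipy.spatial.transform import Rotation as Ro
def Rt(): return Ro.from_euler("xyz",ctrl.observe()["eef_rot"],degrees=True).as_matrix()
def plan(*T, R=None, p=None):
    """T: (x,y,z mm, yaw deg of tool y axis or None). turn first, then shift; prints totals in tool axes"""
    s=ctrl.observe(); R=Rt() if R is None else R; p=np.array(s["tool_pos"])*1000
    print("now",p.round(1),"yawY",np.degrees(np.arctan2(R[1,1],R[0,1])).round(1),"t",s["time"],"q6",round(s["q"][5],1),"F",s["contact_force"].round(1))
    for x,y,z,a in T:
        r=0
        if a is not None:
            c=np.degrees(np.arctan2(R[1,1],R[0,1])); r=-((a-c+90)%180-90)
            R=R@Ro.from_rotvec([np.radians(r),0,0]).as_matrix()
        d=R.T@(np.array([x,y,z])-p); p=np.array([x,y,z],float)
        print("->",(x,y,z,a),"turn rad",round(np.radians(r),3),"then shift",d.round(1))
E
python3 - <<'E'
from h import *
print(Rt().round(3))
u=np.degrees(np.arctan2(-67,13))
plan((570,207,231,u+90),(570,207,5,None),(590,105,5,None),(590,105,60,None))
E
```

```text
[[-0.     0.345 -0.939]
 [ 0.001 -0.939 -0.345]
 [-1.    -0.002 -0.   ]]
now [ 206.7 -563.   230.4] yawY -69.8 t 0.15 q6 -3.2 F [ 0.1 -0.2 -0.8]
-> (570, 207, 231, np.float64(10.980650010173548)) turn rad -1.411 then shift [ 4.000e-01  5.033e+02 -6.867e+02]
-> (570, 207, 5, None) turn rad 0.0 then shift [226.    0.    0.4]
-> (590, 105, 5, None) turn rad 0.0 then shift [ -0.2   0.2 103.9]
-> (590, 105, 60, None) turn rad 0.0 then shift [-55.   -0.   -0.1]
```

Emit:
{"method": "carry_out", "body": {
  "motion": [
    [0,0,0,-0.141],
    [0,0,0,-0.141],
    [0,0,0,-0.141],
    [0,0,0,-0.141],
    [0,0,0,-0.141],
    [0,0,0,-0.141],
    [0,0,0,-0.141],
    [0,0,0,-0.141],
    [0,0,0,-0.141],
    [0,0,0,-0.141]
  ],
  "jaw": 0
}}

```text
time: 1.15
tool_pos: [0.2067, -0.5631, 0.2308]
eef_rot: [-174.8, 90.0, 106.5]
contact_force: [0.4, 0.7, 0.5]
gripper_width: -0.001
```

Emit:
{"method": "carry_out", "body": {
  "motion": [
    [0,25,-34,0],
    [0,25,-34,0],
    [0,25,-34,0],
    [0,25,-34,0],
    [0,25,-34,0],
    [0,25,-34,0],
    [0,25,-34,0],
    [0,25,-34,0],
    [0,25,-34,0],
    [0,25,-34,0]
  ]
}}

```text
time: 2.15
tool_pos: [0.3879, -0.1803, 0.2311]
eef_rot: [64.8, 90.0, -14.2]
contact_force: [0.6, -0.5, 0.1]
gripper_width: 0.0
```

Emit:
{"method": "carry_out", "body": {
  "motion": [
    [0,25,-34,0],
    [0,25,-34,0],
    [0,25,-34,0],
    [0,25,-34,0],
    [0,25,-34,0],
    [0,25,-34,0],
    [0,25,-34,0],
    [0,25,-34,0],
    [0,25,-34,0],
    [0,25,-34,0],
    [0,0,0,0],
    [0,0,0,0]
  ]
}}

```text
time: 3.35
tool_pos: [0.5684, 0.2, 0.23]
eef_rot: [-77.3, 89.9, -156.3]
contact_force: [-0.3, -0.6, 0.4]
gripper_width: 0.0
```

```bash
python3 - <<'E'
from h import *
plan((570,207,60,None),(570,207,5,None),(590,105,5,None))
d=cam("wrist"); cv2.imwrite("pics/w1.png",d["frame"])
E
```

```text
now [568.4 200.  230. ] yawY 11.0 t 3.35 q6 5.1 F [-0.3 -0.6  0.4]
-> (570, 207, 60, None) turn rad 0.0 then shift [170.    3.3  -6.7]
-> (570, 207, 5, None) turn rad 0.0 then shift [55.   0.1 -0. ]
-> (590, 105, 5, None) turn rad 0.0 then shift [1.000e-01 1.000e-01 1.039e+02]
```

View pics/w1.png

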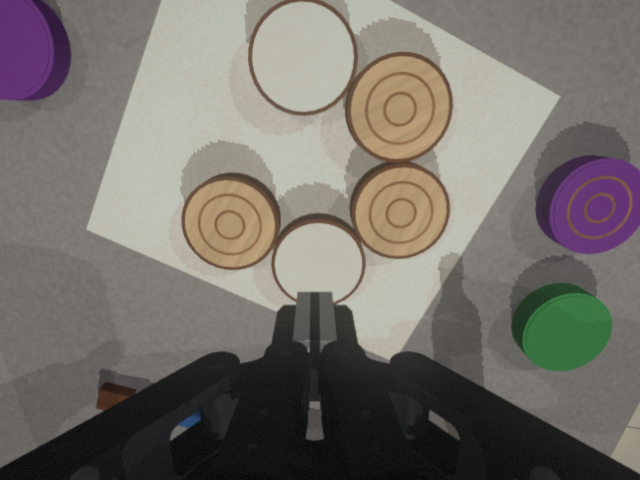

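The wrist view shows the primed slice A at (318,262), just ahead of the fingers, with bare D at (400,210) and bare E at (230,222). The gap behind A, around (320,185), is free, so I go down there and push.

Emit:
{"method": "carry_out", "body": {
  "motion": [
    [0,3,-7,0],
    [30,0,0,0],
    [30,0,0,0],
    [30,0,0,0],
    [30,0,0,0],
    [30,0,0,0],
    [20,0,0,0],
    [20,0,0,0],
    [20,0,0,0],
    [14,0,0,0],
    [0,0,0,0]
  ]
}}

```text
time: 4.5
tool_pos: [0.5688, 0.2058, 0.0052]
eef_rot: [-84.4, 89.8, -163.5]
contact_force: [0.0, -1.3, 0.3]
gripper_width: -0.002
```

Emit:
{"method": "carry_out", "body": {
  "motion": [
    [0,0,6,0],
    [0,0,8,0],
    [0,0,8,0],
    [0,0,8,0],
    [0,0,10,0],
    [0,0,10,0],
    [0,0,10,0],
    [0,0,10,0],
    [0,0,10,0],
    [0,0,10,0],
    [0,0,8,0],
    [0,0,6,0]
  ]
}}

```text
time: 5.7
tool_pos: [0.59, 0.1038, 0.0073]
eef_rot: [-77.1, 90.0, -156.2]
contact_force: [-0.3, 1.7, 0.8]
gripper_width: -0.0
```

```bash
python3 - <<'E'
from h import *
u=np.degrees(np.arctan2(65,-10))
plan((590,112,75,None),(547,240,75,u+90),(547,240,5,None),(533,334,5,None))
d=cam("top"); cv2.imwrite("pics/t2.png",d["frame"][150:400,60:380])
E
```

```text
now [590.  103.8   7.3] yawY 10.9 t 5.7 q6 -4.2 F [-0.3  1.7  0.8]
-> (590, 112, 75, None) turn rad 0.0 then shift [-67.7   1.5  -8.1]
-> (547, 240, 75, np.float64(188.74616226255523)) turn rad 0.038 then shift [  -0.   -23.  -133.1]
-> (547, 240, 5, None) turn rad 0.0 then shift [70.  0. -0.]
-> (533, 334, 5, None) turn rad 0.0 then shift [ -0.    0.5 -95. ]
```

View pics/t2.png

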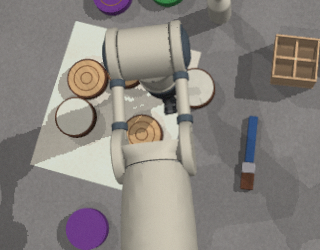

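Slice A, at crop (190,88), has moved right with the tool, and bare E at (143,133) is in place. Slice B is next.

Emit:
{"method": "carry_out", "body": {
  "motion": [
    [0,0,-8,0],
    [-35,0,0,0],
    [-35,0,0,0],
    [0,0,0,0.038],
    [0,-6,-33,0],
    [0,-6,-33,0],
    [0,-6,-33,0],
    [0,-5,-34,0],
    [0,0,0,0],
    [30,0,0,0],
    [20,0,0,0],
    [20,0,0,0]
  ]
}}

```text
time: 6.95
tool_pos: [0.545, 0.2405, 0.0061]
eef_rot: [-50.7, 90.0, -131.9]
contact_force: [0.7, 0.2, 0.4]
gripper_width: 0.0
```

Emit:
{"method": "carry_out", "body": {
  "motion": [
    [0,0,-6,0],
    [0,0,-8,0],
    [0,0,-8,0],
    [0,0,-8,0],
    [0,0,-10,0],
    [0,0,-10,0],
    [0,0,-10,0],
    [0,0,-10,0],
    [0,0,-10,0],
    [0,0,-8,0],
    [0,0,-7,0]
  ]
}}

```text
time: 8.05
tool_pos: [0.5308, 0.335, 0.0072]
eef_rot: [-43.5, 90.0, -124.7]
contact_force: [0.2, -1.0, 1.4]
gripper_width: -0.006
```

Emit:
{"method": "carry_out", "body": {
  "motion": [
    [0,0,10,0],
    [-40,0,0,0],
    [-40,0,0,0],
    [-40,0,0,0],
    [-40,0,0,0],
    [-40,0,0,0],
    [0,0,40,0],
    [0,0,40,0],
    [0,0,40,0],
    [0,0,40,0],
    [0,0,40,0],
    [0,0,40,0]
  ]
}}

```text
time: 9.25
tool_pos: [0.5688, 0.0849, 0.2071]
eef_rot: [-113.8, 90.0, 164.9]
contact_force: [0.6, 0.2, 0.0]
gripper_width: -0.004
```

```bash
python3 - <<'E'
from m import *
d=cam("top"); b=brushes(d)
cv2.imwrite("pics/t3.png",d["frame"][120:420,60:500])
butt,L,_=b["blue"]; g=butt+113*L
a=np.degrees(np.arctan2(L[1],L[0]))+90
plan((*g.round(),200,a),(*g.round(),3,None))
E
```

```text
red butt [ 554.7 -253.9] dir -172.3 size [99.5 20.4] origin [ 465.5 -266.1]
blue butt [535.7 -78.3] dir 174.0 size [17.7 97.6] origin [446.2 -68.9]
now [569.7  79.  207. ] yawY 8.5 t 9.3 q6 -3.8 F [ 0.5 -3.1  0.6]
-> (np.float64(423.0), np.float64(-66.0), 200, np.float32(263.98068)) turn rad -1.318 then shift [   7.6 -159.6 -130.6]
-> (np.float64(423.0), np.float64(-66.0), 3, None) turn rad 0.0 then shift [ 1.97e+02  8.00e-01 -1.00e-01]
```

View pics/t3.png

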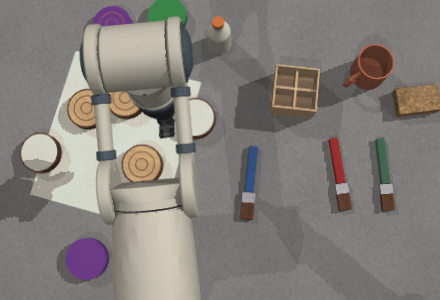

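Slice B, at crop (40,152), is now well clear of bare (84,108). Slice A is at (198,118), partly under the wrist. The brushes haven't moved. Blue brush next: grip the ferrule.

Emit:
{"method": "carry_out", "body": {
  "motion": [
    [0,0,0,-0.12],
    [0,0,0,-0.12],
    [0,0,0,-0.12],
    [0,0,0,-0.12],
    [0,0,0,-0.12],
    [0,0,0,-0.12],
    [0,0,0,-0.12],
    [0,0,0,-0.12],
    [0,0,0,-0.12],
    [0,0,0,-0.12],
    [0,0,0,-0.118]
  ],
  "jaw": 60
}}

```text
time: 10.4
tool_pos: [0.5688, 0.0867, 0.2069]
eef_rot: [-179.0, 90.0, 175.5]
contact_force: [0.7, -0.5, -0.0]
gripper_width: 0.701
```

Emit:
{"method": "carry_out", "body": {
  "motion": [
    [1,-30,-26,0],
    [1,-30,-26,0],
    [1,-30,-26,0],
    [1,-30,-26,0],
    [1,-30,-27,0],
    [1,-10,0,0],
    [40,0,0,0],
    [40,0,0,0],
    [40,0,0,0],
    [30,0,0,0],
    [0,0,0,0]
  ]
}}

```text
time: 11.5
tool_pos: [0.4197, -0.0583, 0.0461]
eef_rot: [171.5, 89.5, 165.7]
contact_force: [-1.4, 0.2, -0.3]
gripper_width: 0.704
```

```bash
python3 - <<'E'
from m import *
d=cam("wrist"); cv2.imwrite("pics/w2.png",d["frame"])
plan((423,-66,2,None))
E
```

```text
now [421.4 -58.6  49.4] yawY 84.3 t 11.55 q6 -96.8 F [0.5 0.4 0.6]
-> (423, -66, 2, None) turn rad 0.0 then shift [47.4 -7.2  2.6]
```

View pics/w2.png

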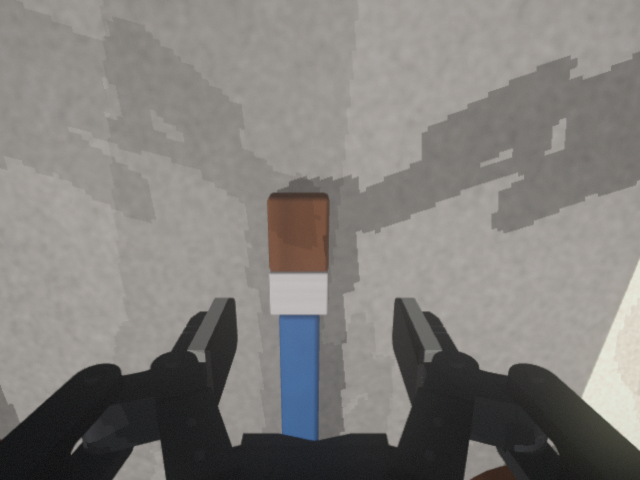

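The brush lies between the jaws, with the ferrule at (298,293) and the bristles at (298,230), parallel to the pads.

Emit:
{"method": "carry_out", "body": {
  "motion": [
    [10,-7,3,0],
    [15,0,0,0],
    [12,0,0,0],
    [7,0,0,0],
    [3,0,0,0],
    [0,0,0,0],
    [0,0,0,0]
  ]
}}

```text
time: 12.25
tool_pos: [0.4253, -0.0662, 0.0047]
eef_rot: [-3.9, 90.0, -9.6]
contact_force: [-0.7, 0.2, 0.6]
gripper_width: 0.702
```

Emit:
{"method": "carry_out", "body": {
  "motion": [
    [0,0,0,0],
    [0,0,0,0],
    [0,0,0,0],
    [0,0,0,0],
    [0,0,0,0]
  ],
  "jaw": 10
}}

```text
time: 12.75
tool_pos: [0.4255, -0.0663, 0.0051]
eef_rot: [-4.4, 89.9, -10.1]
contact_force: [-0.8, 0.9, 4.7]
gripper_width: 0.302
```

Emit:
{"method": "carry_out", "body": {
  "motion": [
    [-10,0,0,0],
    [-20,0,0,0],
    [-20,0,0,0],
    [-20,0,0,0],
    [0,0,0,0],
    [0,0,0,0]
  ]
}}

```text
time: 13.35
tool_pos: [0.425, -0.0662, 0.0741]
eef_rot: [-22.3, 90.0, -28.0]
contact_force: [0.2, -0.2, -0.9]
gripper_width: 0.307
```

```bash
python3 - <<'E'
from m import *
d=cam("wrist"); s=cam("scene")["frame"]
cv2.imwrite("pics/w3.png",np.hstack([d["frame"][100:400,150:450],s[120:420,130:430]]))
plan((460,-172,60,87))
d=cam("top"); hsv=cv2.cvtColor(d["frame"],cv2.COLOR_BGR2HSV)
E
```

```text
now [424.3 -66.   72.8] yawY 84.3 t 13.45 q6 -97.7 F [-1.4  0.1 -0.6]
-> (460, -172, 60, 87) turn rad -0.047 then shift [  12.7 -104.    41.3]
```

View pics/w3.png

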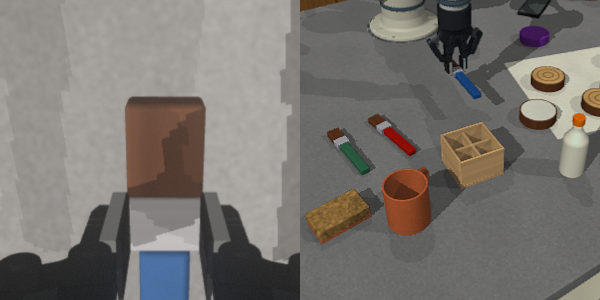

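The brush is held at the ferrule and lifted level. In the wrist crop the ferrule sits between the pads at (165,225), and in the scene half the blue handle points at the holder side. Next I press its butt against the holder's near outer wall and swing it upright in the grip by moving up and forward.

Emit:
{"method": "carry_out", "body": {
  "motion": [
    [4,-20,8,-0.047],
    [4,-21,8,0],
    [4,-21,8,0],
    [4,-21,9,0],
    [4,-21,8,0],
    [3,0,0,0],
    [0,0,10,0],
    [0,0,6,0],
    [0,0,0,0],
    [0,0,0,0]
  ]
}}

```text
time: 14.5
tool_pos: [0.4757, -0.1727, 0.0514]
eef_rot: [109.1, 90.0, 106.1]
contact_force: [-0.7, -0.6, 0.6]
gripper_width: 0.304
```

```bash
python3 - <<'E'
from m import *
d=cam("top"); brushes(d)
plan((490,-172,50,None))
cv2.imwrite("pics/t4.png",cv2.resize(d["frame"][160:360,280:480],None,fx=3,fy=3))
E
```

```text
now [ 475.6 -172.8   51.4] yawY 87.0 t 14.55 q6 -110.9 F [ 0.5 -0.7 -0.4]
-> (490, -172, 50, None) turn rad 0.0 then shift [ 1.4  1.6 14.4]
```

View pics/t4.png

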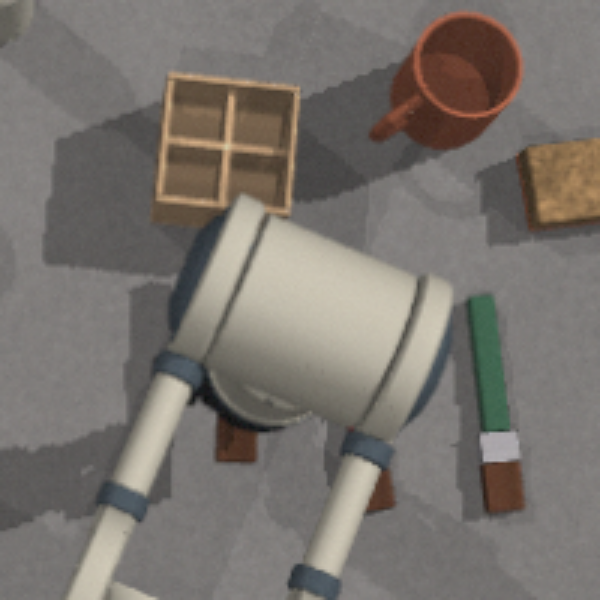

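The top crop shows the holder rim centred near crop (228,146), with all its cells empty. The green brush and the mug are clear.

Emit:
{"method": "carry_out", "body": {
  "motion": [
    [0,0,6,0],
    [0,0,4,0],
    [0,0,3,0],
    [0,0,2,0],
    [0,0,0,0],
    [0,0,0,0]
  ]
}}

```text
time: 15.15
tool_pos: [0.4904, -0.1742, 0.0512]
eef_rot: [167.5, 90.0, 164.4]
contact_force: [0.5, 0.1, 0.5]
gripper_width: 0.304
```

Emit:
{"method": "carry_out", "body": {
  "motion": [
    [0,0,3,0],
    [0,0,0,0],
    [0,0,0,0]
  ]
}}

```text
time: 15.45
tool_pos: [0.4914, -0.1741, 0.0504]
eef_rot: [172.3, 89.7, 169.3]
contact_force: [-7.8, 0.5, 0.2]
gripper_width: 0.306
```

Emit:
{"method": "carry_out", "body": {
  "motion": [
    [0,0,3,0],
    [0,0,0,0],
    [0,0,0,0]
  ]
}}

```text
time: 15.75
tool_pos: [0.4915, -0.174, 0.0493]
eef_rot: [172.7, 89.3, 169.7]
contact_force: [-17.3, 1.8, 3.1]
gripper_width: 0.306
```

Emit:
{"method": "carry_out", "body": {
  "motion": [
    [-5,0,0.5,0],
    [-5,0,0.5,0],
    [-5,0,1,0],
    [-5,0,1,0],
    [0,0,0,0],
    [0,0,0,0]
  ]
}}

```text
time: 16.35
tool_pos: [0.4933, -0.1727, 0.0676]
eef_rot: [165.0, 89.0, 162.0]
contact_force: [-18.2, 4.4, -1.1]
gripper_width: 0.303
```

```bash
python3 - <<'E'
from m import *
s=cam("scene")["frame"]
cv2.imwrite("pics/s5.png",cv2.resize(s[150:320,180:350],None,fx=3.5,fy=3.5))
plan()
E
```

```text
now [ 493.3 -172.7   67.6] yawY 87.0 t 16.4 q6 -110.0 F [-17.9   5.1  -2.3]
```

View pics/s5.png

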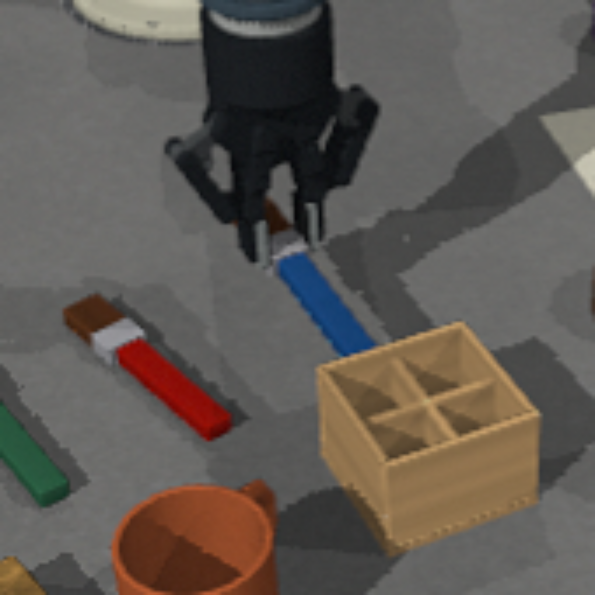

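The butt is against the wall at crop (370,350) and the force is about -18 N, so the contact is holding. I continue the arc.

Emit:
{"method": "carry_out", "body": {
  "motion": [
    [-6,0,1,0],
    [-6,0,1.5,0],
    [-6,0,2,0],
    [-6,0,2,0],
    [-6,0,2.5,0],
    [-6,0,3,0],
    [0,0,0,0],
    [0,0,0,0]
  ]
}}

```text
time: 17.2
tool_pos: [0.5119, -0.1753, 0.1076]
eef_rot: [-11.5, 89.9, -14.5]
contact_force: [0.3, -0.0, -1.6]
gripper_width: 0.303
```

```bash
python3 - <<'E'
from m import *
w=cam("wrist")["frame"][100:400,170:430]
s=cam("scene")["frame"]
cv2.imwrite("pics/s6.png",np.hstack([w,cv2.resize(s[160:310,200:330],None,fx=2,fy=2)]))
plan()
E
```

```text
now [ 511.6 -175.2  107.1] yawY 87.0 t 17.3 q6 -109.5 F [ 0.2  0.5 -0.1]
```

View pics/s6.png

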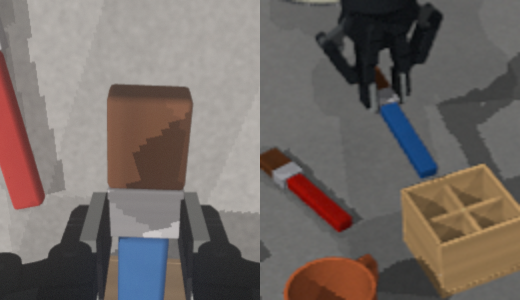

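The push slipped off: the force is back to zero and the brush is still near level in the wrist view, with bristles at (150,135). Wall friction alone doesn't turn it. Instead I'll put the bristle end on the holder's far rim and lower the grip behind it, so the rim pushes the bristles up.

Emit:
{"method": "carry_out", "body": {
  "motion": [
    [-20,0,0,0],
    [-15,-2,20,0],
    [0,-2,25,0],
    [0,0,30,0],
    [0,0,30,0],
    [0,0,30,0],
    [0,0,30,0],
    [0,0,30,0],
    [0,0,28,0],
    [0,0,0,0],
    [0,0,0,0]
  ]
}}

```text
time: 18.4
tool_pos: [0.7337, -0.1908, 0.1404]
eef_rot: [167.9, 89.8, 164.9]
contact_force: [0.5, 0.3, -0.3]
gripper_width: 0.302
```

```bash
python3 - <<'E'
from m import *
plan((735,-172,78,None))
E
```

```text
now [ 733.7 -190.8  140.4] yawY 87.0 t 18.4 q6 -104.1 F [ 0.5  0.3 -0.3]
-> (735, -172, 78, None) turn rad 0.0 then shift [62.4 18.9  0.5]
```

Emit:
{"method": "carry_out", "body": {
  "motion": [
    [20,10,0,0],
    [20,9,0,0],
    [18,0,0,0],
    [0,0,0,0],
    [0,0,0,0]
  ]
}}

```text
time: 18.9
tool_pos: [0.7342, -0.1723, 0.0853]
eef_rot: [-44.3, 90.0, -47.3]
contact_force: [0.3, -0.4, 0.3]
gripper_width: 0.303
```

Emit:
{"method": "carry_out", "body": {
  "motion": [
    [4,0,0,0],
    [3,0,0,0],
    [0,0,0,0],
    [0,0,0,0]
  ]
}}

```text
time: 19.3
tool_pos: [0.735, -0.1722, 0.0775]
eef_rot: [-10.1, 90.0, -13.1]
contact_force: [0.2, 0.9, -0.5]
gripper_width: 0.303
```

Emit:
{"method": "carry_out", "body": {
  "motion": [
    [3,0,0,0],
    [3,0,0,0],
    [0,0,0,0],
    [0,0,0,0]
  ]
}}

```text
time: 19.7
tool_pos: [0.7348, -0.172, 0.0709]
eef_rot: [166.3, 90.0, 163.3]
contact_force: [0.2, -0.4, 0.3]
gripper_width: 0.299
```

Emit:
{"method": "carry_out", "body": {
  "motion": [
    [3,0,0,0],
    [3,0,0,0],
    [0,0,0,0],
    [0,0,0,0]
  ]
}}

```text
time: 20.1
tool_pos: [0.7356, -0.1723, 0.0682]
eef_rot: [-15.7, 89.8, -18.7]
contact_force: [-0.5, -0.0, 7.6]
gripper_width: 0.309
```

Emit:
{"method": "carry_out", "body": {
  "motion": [
    [3,0,0,0],
    [3,0,0,0],
    [0,0,0,0],
    [0,0,0,0]
  ]
}}

```text
time: 20.5
tool_pos: [0.7368, -0.172, 0.0644]
eef_rot: [-7.8, 89.6, -10.8]
contact_force: [-1.1, 1.7, 12.1]
gripper_width: 0.303
```

Emit:
{"method": "carry_out", "body": {
  "motion": [
    [3,0,0,0],
    [3,0,0,0],
    [0,0,0,0],
    [0,0,0,0]
  ]
}}

```text
time: 20.9
tool_pos: [0.7379, -0.1722, 0.059]
eef_rot: [-7.5, 89.4, -10.5]
contact_force: [2.8, 0.9, 12.5]
gripper_width: 0.303
```

Emit:
{"method": "carry_out", "body": {
  "motion": [
    [3,0,0,0],
    [3,0,0,0],
    [0,0,0,0],
    [0,0,0,0]
  ]
}}

```text
time: 21.3
tool_pos: [0.7384, -0.1723, 0.0565]
eef_rot: [-9.1, 89.3, -12.1]
contact_force: [-1.2, 1.7, 22.7]
gripper_width: 0.306
```

```bash
python3 - <<'E'
from m import *
w=cam("wrist")["frame"][100:400,170:430]
s=cam("scene")["frame"]
cv2.imwrite("pics/s7.png",np.hstack([w,cv2.resize(s[180:330,280:410],None,fx=2,fy=2)]))
plan()
E
```

```text
now [ 738.4 -172.3   56.5] yawY 87.0 t 21.4 q6 -102.7 F [-0.8  2.1 23. ]
```

View pics/s7.png

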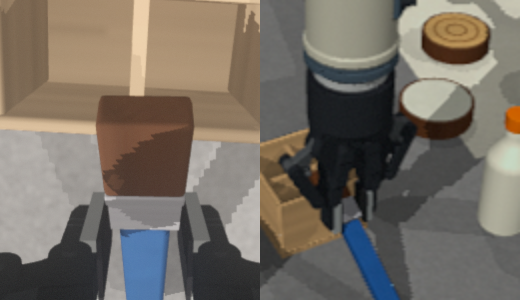

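The wrist half shows the bristle end at (145,100), now closer and wider (94 px against 78 px). The scene half shows the butt tilted down to the table. The tilt is roughly 27°, and the force rise to 23 N means the butt touches the table. Now I lift, go back to the near outer wall and finish the rotation with the butt against it.

Emit:
{"method": "carry_out", "body": {
  "motion": [
    [-15,0,0,0],
    [-30,0,0,0],
    [-30,0,0,0],
    [-25,0,-15,0],
    [0,0,-30,0],
    [0,0,-30,0],
    [0,0,-30,0],
    [0,0,-30,0],
    [0,0,-30,0],
    [0,0,-30,0],
    [0,0,-30,0],
    [0,0,-30,0]
  ]
}}

```text
time: 22.6
tool_pos: [0.4789, -0.1584, 0.1471]
eef_rot: [177.9, 90.0, 174.9]
contact_force: [-0.0, -0.9, -0.4]
gripper_width: 0.306
```

```bash
cat >> m.py <<'E'
def tilt():
    """held brush seen by wrist camera: rows of bristle end and widths -> tilt from depth"""
    d=cam("wrist"); hsv=cv2.cvtColor(d["frame"],cv2.COLOR_BGR2HSV)
    m=cv2.inRange(hsv,(3,90,20),(14,220,160)); m[:, :230]=0; m[:,400:]=0
    m=cv2.morphologyEx(m,cv2.MORPH_OPEN,np.ones((7,7)))
    _,lab,st,_=cv2.connectedComponentsWithStats(m); i=1+np.argmax(st[1:,4]); y0,h=st[i,1],st[i,3]
    m=lab==i; w=[int(np.median([m[r].sum() for r in range(a,a+5)])) for a in(y0+3,y0+h//2,y0+h-8)]
    f=d["K"][0,0]; print("rows",y0,y0+h,"w",w,"depths",[round(28*f/x) for x in w])
E
python3 - <<'E'
from m import *
tilt(); plan((478,-172,150,None),(478,-172,88,None))
E
```

```text
rows 207 292 w [58, 77, 33] depths [194, 146, 341]
now [ 475.5 -158.2  147. ] yawY 86.9 t 22.65 q6 -109.2 F [ 2.4 -2.1  0.2]
-> (478, -172, 150, None) turn rad 0.0 then shift [ -3.  -13.7   3.2]
-> (478, -172, 88, None) turn rad 0.0 then shift [62.  -0.   0.2]
```

Emit:
{"method": "carry_out", "body": {
  "motion": [
    [20,-7,2,0],
    [20,-7,2,0],
    [18,0,0,0],
    [0,0,7,0],
    [0,0,5,0],
    [0,0,3,0],
    [0,0,0,0],
    [0,0,0,0]
  ]
}}

```text
time: 23.45
tool_pos: [0.499, -0.1736, 0.0901]
eef_rot: [-21.0, 89.9, -24.0]
contact_force: [-0.1, 0.0, 0.1]
gripper_width: 0.302
```

Emit:
{"method": "carry_out", "body": {
  "motion": [
    [0,0,3,0],
    [0,0,3,0],
    [0,0,3,0],
    [0,0,0,0],
    [0,0,0,0]
  ]
}}

```text
time: 23.95
tool_pos: [0.5075, -0.174, 0.0892]
eef_rot: [171.8, 90.0, 168.8]
contact_force: [-0.4, -0.2, 0.5]
gripper_width: 0.304
```

Emit:
{"method": "carry_out", "body": {
  "motion": [
    [0,0,3,0],
    [0,0,3,0],
    [0,0,0,0],
    [0,0,0,0]
  ]
}}

```text
time: 24.35
tool_pos: [0.5107, -0.1742, 0.0891]
eef_rot: [176.0, 89.6, 172.9]
contact_force: [-13.7, 2.1, 5.4]
gripper_width: 0.304
```

Emit:
{"method": "carry_out", "body": {
  "motion": [
    [0,0,3,0],
    [0,0,3,0],
    [0,0,0,0],
    [0,0,0,0]
  ]
}}

```text
time: 24.75
tool_pos: [0.5113, -0.1744, 0.0889]
eef_rot: [176.5, 88.8, 173.3]
contact_force: [-35.6, 3.6, 17.6]
gripper_width: 0.3
```

Emit:
{"method": "carry_out", "body": {
  "motion": [
    [-4,0,0,0],
    [-4,0,1,0],
    [-4,0,2,0],
    [0,0,0,0],
    [0,0,0,0]
  ]
}}

```text
time: 25.25
tool_pos: [0.5172, -0.1759, 0.1012]
eef_rot: [-172.8, 89.2, -175.9]
contact_force: [-22.8, -1.8, 9.9]
gripper_width: 0.304
```

Emit:
{"method": "carry_out", "body": {
  "motion": [
    [-5,0,3,0],
    [-5,0,4,0],
    [-4,0,4,0],
    [0,0,0,0],
    [0,0,0,0]
  ]
}}

```text
time: 25.75
tool_pos: [0.5316, -0.1753, 0.1157]
eef_rot: [178.4, 89.7, 175.3]
contact_force: [-8.8, 0.9, 5.8]
gripper_width: 0.299
```

Emit:
{"method": "carry_out", "body": {
  "motion": [
    [-4,0,6,0],
    [-4,0,6,0],
    [-4,0,6,0],
    [-3,0,6,0],
    [0,0,0,0],
    [0,0,0,0]
  ]
}}

```text
time: 26.35
tool_pos: [0.5568, -0.1765, 0.1301]
eef_rot: [171.1, 89.9, 168.1]
contact_force: [-5.7, 2.4, 1.9]
gripper_width: 0.291
```

Emit:
{"method": "carry_out", "body": {
  "motion": [
    [-3,0,6,0],
    [-3,0,6,0],
    [-2,0,7,0],
    [-2,0,7,0],
    [0,0,0,0],
    [0,0,0,0]
  ]
}}

```text
time: 26.95
tool_pos: [0.5838, -0.1779, 0.1402]
eef_rot: [47.2, 90.0, 44.2]
contact_force: [-1.9, 0.8, 1.4]
gripper_width: 0.282
```

```bash
cat >> m.py <<'E'
def held(col,y=None,x=None,view=None):
    """handle of the held brush in the scene camera, rays cut with plane y= (or x=); gives end points mm"""
    a,b=dict(red=(0,6),blue=(100,118),green=(60,85))[col]
    d=cam("scene"); hsv=cv2.cvtColor(d["frame"],cv2.COLOR_BGR2HSV); m=cv2.inRange(hsv,(a,130,40),(b,255,255))
    p=ctrl.observe()["tool_pos"]; c=proj(d,p)[0]; k=np.zeros_like(m); cv2.circle(k,tuple(int(v) for v in c),95,255,-1); m&=k
    _,lab,st,_=cv2.connectedComponentsWithStats(cv2.morphologyEx(m,cv2.MORPH_OPEN,np.ones((3,3)))); i=1+np.argmax(st[1:,4])
    P=np.argwhere(lab==i)[:,::-1].astype(float); mu=P.mean(0); v=np.linalg.svd(P-mu,full_matrices=False)[2][0]; t=(P-mu)@v
    E=np.array([mu+v*t.min(),mu+v*t.max()])
    r=ray(d,E,0.)  ; C=-d["R"].T@d["t"]; k_,val=(1,y) if x is None else (0,x)
    X=np.array([C+(q-C)*(val-C[k_])/(q-C)[k_] for q in r])*1000
    if X[0,2]<X[1,2]: X=X[::-1]
    u=X[1]-X[0]; print("px",E.round().tolist(),"top/butt",X.round().tolist(),"len",np.linalg.norm(u).round(),"angle below horiz",np.degrees(np.arctan2(-u[2],np.hypot(u[0],u[1]))).round(1))
    return d
E
python3 - <<'E'
from m import *
d=held("blue",y=-.176)
s=d["frame"]; cv2.imwrite("pics/s8.png",cv2.resize(s[130:330,180:360],None,fx=3,fy=3))
plan()
E
```

```text
px [[276.0, 213.0], [282.0, 250.0]] top/butt [[574.0, -176.0, 140.0], [593.0, -176.0, 56.0]] len 85.0 angle below horiz 77.3
now [ 583.6 -177.9  140.2] yawY 87.0 t 27.0 q6 -107.1 F [-1.8 -0.2  0.7]
```

View pics/s8.png

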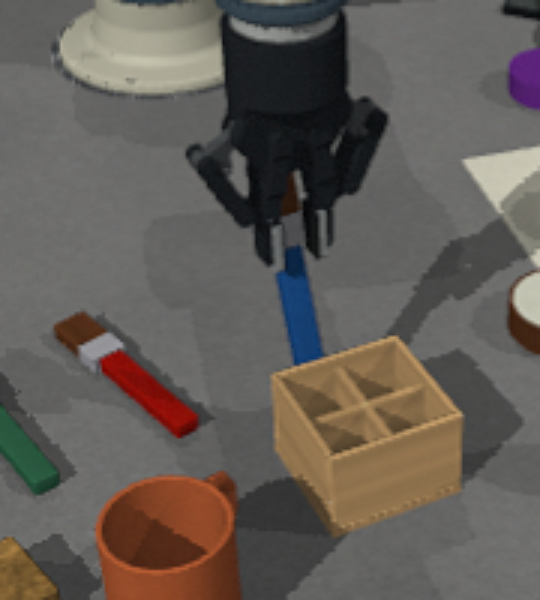

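The crop shows the blue brush hanging nearly upright under the jaws at (300,310), with its butt against the near wall. The measured angle is 77° below horizontal. A little more push, then lift and insert in the near-left cell.

Emit:
{"method": "carry_out", "body": {
  "motion": [
    [-1,0,5,0],
    [-1,0,5,0],
    [0,0,0,0],
    [-15,0,0,0],
    [-25,0,0,0],
    [-25,0,0,0],
    [0,0,0,0],
    [0,0,0,0]
  ]
}}

```text
time: 27.8
tool_pos: [0.5942, -0.1786, 0.2088]
eef_rot: [-8.0, 89.8, -11.0]
contact_force: [0.8, -0.5, -0.5]
gripper_width: 0.275
```

```bash
python3 - <<'E'
from m import *
held("blue",y=-.176)
plan((625,-145,208,None))
E
```

```text
px [[277.0, 185.0], [289.0, 235.0]] top/butt [[583.0, -176.0, 208.0], [623.0, -176.0, 115.0]] len 102.0 angle below horiz 66.8
now [ 593.6 -178.4  207.2] yawY 87.0 t 27.85 q6 -106.9 F [ 0.3 -0.7 -0.5]
-> (625, -145, 208, None) turn rad 0.0 then shift [-0.7 35.  29.6]
```

Handle is visible at full length (102 mm), leaning about 15–20° with the butt ahead in x. I'll enter the cell, straighten it against the divider, then drop.

Emit:
{"method": "carry_out", "body": {
  "motion": [
    [0,15,10,0],
    [0,17,10,0],
    [0,0,0,0],
    [15,0,0,0],
    [15,0,0,0],
    [10,0,0,0],
    [10,0,0,0],
    [0,0,0,0],
    [0,0,0,0]
  ]
}}

```text
time: 28.75
tool_pos: [0.6148, -0.1479, 0.1571]
eef_rot: [166.2, 90.0, 163.2]
contact_force: [0.4, -0.9, -0.3]
gripper_width: 0.269
```

```bash
python3 - <<'E'
from m import *
held("blue",y=-.147)
plan()
E
```

```text
px [[297.0, 208.0], [308.0, 255.0]] top/butt [[607.0, -147.0, 158.0], [647.0, -147.0, 66.0]] len 100.0 angle below horiz 66.5
now [ 615.2 -147.9  157.9] yawY 87.0 t 28.8 q6 -103.6 F [-0.   0.7 -0.5]
```

Emit:
{"method": "carry_out", "body": {
  "motion": [
    [8,0,0,0],
    [8,0,0,0],
    [8,0,0,0],
    [0,0,0,0],
    [0,0,0,0]
  ]
}}

```text
time: 29.3
tool_pos: [0.6148, -0.1476, 0.1327]
eef_rot: [166.8, 89.9, 163.7]
contact_force: [-0.0, 0.2, 0.4]
gripper_width: 0.273
```

Emit:
{"method": "carry_out", "body": {
  "motion": [
    [0,0,6,0],
    [2,0,6,0],
    [0,0,6,0],
    [0,0,0,0],
    [0,0,0,0]
  ]
}}

```text
time: 29.8
tool_pos: [0.6331, -0.1486, 0.1309]
eef_rot: [173.4, 90.0, 170.4]
contact_force: [-1.7, 0.1, -1.0]
gripper_width: 0.273
```

```bash
python3 - <<'E'
from m import *
held("blue",y=-.147)
plan()
E
```

```text
px [[302.0, 224.0], [307.0, 261.0]] top/butt [[626.0, -147.0, 132.0], [645.0, -147.0, 51.0]] len 83.0 angle below horiz 76.3
now [ 633.  -148.6  130.9] yawY 87.0 t 29.85 q6 -103.2 F [-1.2  0.5 -0.9]
```

Emit:
{"method": "carry_out", "body": {
  "motion": [
    [7,0,3,0],
    [7,0,0,0],
    [6,0,0,0],
    [0,0,0,0],
    [0,0,0,0]
  ]
}}

```text
time: 30.35
tool_pos: [0.6357, -0.1487, 0.1105]
eef_rot: [163.6, 89.9, 160.5]
contact_force: [-1.5, -0.7, -1.0]
gripper_width: 0.275
```

Emit:
{"method": "carry_out", "body": {
  "motion": [
    [0,0,0,0],
    [0,0,0,0],
    [0,0,0,0],
    [0,0,0,0],
    [-30,0,0,0],
    [-30,0,0,0],
    [-30,0,0,0],
    [-30,0,0,0],
    [-20,0,0,0]
  ],
  "jaw": 50
}}

```text
time: 31.25
tool_pos: [0.6364, -0.1489, 0.2546]
eef_rot: [-12.7, 89.8, -15.7]
contact_force: [0.1, 1.1, 0.2]
gripper_width: 0.586
```

```bash
python3 - <<'E'
from m import *
d=cam("top"); b=brushes(d)
s=cam("scene")["frame"]; cv2.imwrite("pics/s9.png",np.hstack([cv2.resize(s[150:310,220:360],None,fx=2.5,fy=2.5),cv2.resize(d["frame"][160:320,300:440],None,fx=2.5,fy=2.5)]))
butt,L,_=b["red"]; g=butt+113*L
a=np.degrees(np.arctan2(L[1],L[0]))+90
plan((*g.round(),230,a),(*g.round(),3,None))
E
```

```text
red butt [ 538.7 -255.5] dir -171.7 size [83.3 20.7] origin [ 449.7 -268.5]
now [ 637.1 -149.   256. ] yawY 87.0 t 31.35 q6 -103.1 F [0.7 0.8 0.4]
-> (np.float64(427.0), np.float64(-272.0), 230, np.float32(-81.67706)) turn rad -0.198 then shift [  24.7  -91.2 -225.8]
-> (np.float64(427.0), np.float64(-272.0), 3, None) turn rad 0.0 then shift [227.    0.7  -1.6]
```

View pics/s9.png

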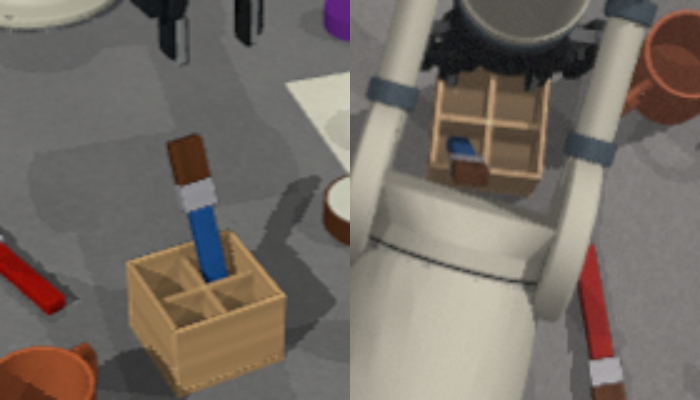

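Blue stands in the near-left cell: bristles at (190,160) in the scene half and at (468,170) in the top half, leaning toward the robot. Red's butt is hidden by the arm, so I use red's earlier fix, (443,-269) at the ferrule, and re-measure once the arm is clear.

Emit:
{"method": "carry_out", "body": {
  "motion": [
    [0,0,0,-0.1],
    [0,0,0,-0.098],
    [0,-15,-35,0],
    [0,-15,-35,0],
    [0,-15,-35,0],
    [0,-15,-35,0],
    [0,-15,-35,0],
    [0,-15,-34,0],
    [30,0,0,0],
    [30,0,0,0],
    [0,0,0,0],
    [0,0,0,0]
  ],
  "jaw": 60
}}

```text
time: 32.55
tool_pos: [0.4418, -0.2677, 0.1903]
eef_rot: [136.1, 89.9, 144.4]
contact_force: [0.7, -0.8, 1.1]
gripper_width: 0.703
```

```bash
cat >> m.py <<'E'
def wristbrush(col):
    """lying brush under the wrist camera: handle mask -> butt-side unseen; ferrule end of handle and axis"""
    a,b=dict(red=(0,6),blue=(100,118),green=(60,85))[col]
    d=cam("wrist"); hsv=cv2.cvtColor(d["frame"],cv2.COLOR_BGR2HSV); m=cv2.inRange(hsv,(a,120,30),(b,255,255))
    _,lab,st,_=cv2.connectedComponentsWithStats(cv2.morphologyEx(m,cv2.MORPH_OPEN,np.ones((5,5)))); i=1+np.argmax(st[1:,4])
    P=np.argwhere(lab==i)[:,::-1]; X=ray(d,P,.014)[:,:2]*1000; mu=X.mean(0); v=np.linalg.svd(X-mu,full_matrices=False)[2][0]
    if v[0]>0: v=-v
    t=(X-mu)@v; lo,hi=np.percentile(t,[.3,99.7]); off=np.median(((X-mu)@np.array([-v[1],v[0]]))[t>hi-15])
    fe=mu+v*hi+off*np.array([-v[1],v[0]]); g=fe+11*v; a=np.degrees(np.arctan2(v[1],v[0]))
    print(col,"ferrule start",fe.round(1),"seen len",round(hi-lo,1),"dir",a.round(1),"grip",g.round(1)); return g,a+90
E
python3 - <<'E'
from m import *
brushes(cam("top"))
g,a=wristbrush("red"); plan((*g.round(1),60,a),(*g.round(1),3,None))
E
```

```text
red butt [ 554.6 -253.5] dir -171.6 size [81.7 19.9] origin [ 465.6 -266.6]
red ferrule start [ 456.  -269.9] seen len 99.1 dir -172.0 grip [ 445.1 -271.5]
now [ 442.8 -268.2  192.7] yawY 98.3 t 32.65 q6 -133.3 F [-0.4 -0.5 -0.1]
-> (np.float64(445.1), np.float64(-271.5), 60, np.float64(-82.01979351966028)) turn rad 0.006 then shift [132.7  -3.4   1.6]
-> (np.float64(445.1), np.float64(-271.5), 3, None) turn rad 0.0 then shift [57.   0.1 -0.1]
```

Emit:
{"method": "carry_out", "body": {
  "motion": [
    [40,-3,1,0],
    [40,0,0,0],
    [40,0,0,0],
    [30,0,0,0],
    [20,0,0,0],
    [12,0,0,0],
    [6,0,0,0],
    [3,0,0,0],
    [0,0,0,0]
  ]
}}

```text
time: 33.55
tool_pos: [0.4443, -0.2713, 0.0013]
eef_rot: [-44.1, 89.9, -35.7]
contact_force: [0.1, 0.6, 0.3]
gripper_width: 0.703
```

Emit:
{"method": "carry_out", "body": {
  "motion": [
    [0,0,0,0],
    [0,0,0,0],
    [0,0,0,0],
    [0,0,0,0],
    [0,0,0,0],
    [-20,0,0,0],
    [-30,0,0,0],
    [-35,0,0,0],
    [-35,0,0,0],
    [-20,0,0,0],
    [0,0,0,0]
  ],
  "jaw": 10
}}

```text
time: 34.65
tool_pos: [0.445, -0.2718, 0.1441]
eef_rot: [-43.1, 89.6, -34.8]
contact_force: [-0.0, 0.0, -0.5]
gripper_width: 0.312
```

```bash
python3 - <<'E'
from m import *
held("red",y=-.26)
plan((560,-245,140,87),(735,-172,140,None),(735,-172,76,None))
E
```

```text
px [[206.0, 195.0], [238.0, 219.0]] top/butt [[581.0, -260.0, 162.0], [418.0, -260.0, 126.0]] len 167.0 angle below horiz 12.2
now [ 444.2 -271.3  141.4] yawY 98.3 t 34.7 q6 -133.5 F [-0.4  0.6 -1.8]
-> (560, -245, 140, 87) turn rad 0.198 then shift [  1.6  32.3 114.3]
-> (735, -172, 140, None) turn rad 0.0 then shift [  0.3  82.1 170.9]
-> (735, -172, 76, None) turn rad 0.0 then shift [64.   0.1 -0.1]
```

Emit:
{"method": "carry_out", "body": {
  "motion": [
    [0,0,0,0.1],
    [0,0,0,0.098],
    [0,8,28,0],
    [0,8,29,0],
    [0,8,29,0],
    [0,8,28,0],
    [0,9,34,0],
    [0,9,35,0],
    [0,9,35,0],
    [0,10,34,0],
    [0,22,17,0],
    [0,23,16,0]
  ]
}}

```text
time: 35.9
tool_pos: [0.7343, -0.1715, 0.1357]
eef_rot: [167.7, 89.7, 164.7]
contact_force: [-0.2, -0.0, 0.4]
gripper_width: 0.304
```

Emit:
{"method": "carry_out", "body": {
  "motion": [
    [0,0,0,0],
    [25,0,0,0],
    [25,0,0,0],
    [10,0,0,0],
    [0,0,0,0],
    [0,0,0,0]
  ]
}}

```text
time: 36.5
tool_pos: [0.734, -0.1725, 0.0804]
eef_rot: [172.7, 90.0, 169.6]
contact_force: [0.8, -0.3, 0.6]
gripper_width: 0.306
```

Emit:
{"method": "carry_out", "body": {
  "motion": [
    [3,0,0,0],
    [3,0,0,0],
    [3,0,0,0],
    [3,0,0,0],
    [0,0,0,0]
  ]
}}

```text
time: 37.0
tool_pos: [0.7347, -0.1722, 0.0712]
eef_rot: [-15.6, 89.9, -18.6]
contact_force: [-1.9, 1.4, 7.2]
gripper_width: 0.311
```

Emit:
{"method": "carry_out", "body": {
  "motion": [
    [3,0,0,0],
    [3,0,0,0],
    [0,0,0,0]
  ]
}}

```text
time: 37.3
tool_pos: [0.7363, -0.1724, 0.0679]
eef_rot: [-11.3, 89.5, -14.3]
contact_force: [-1.2, 1.4, 13.2]
gripper_width: 0.309
```

Emit:
{"method": "carry_out", "body": {
  "motion": [
    [3,0,0,0],
    [3,0,0,0],
    [0,0,0,0]
  ]
}}

```text
time: 37.6
tool_pos: [0.7377, -0.1726, 0.0632]
eef_rot: [-10.0, 89.3, -13.0]
contact_force: [3.3, -0.2, 14.6]
gripper_width: 0.305
```

Emit:
{"method": "carry_out", "body": {
  "motion": [
    [3,0,0,0],
    [2,0,0,0],
    [0,0,0,0]
  ]
}}

```text
time: 37.9
tool_pos: [0.7386, -0.1726, 0.0585]
eef_rot: [-9.1, 89.2, -12.0]
contact_force: [7.2, 0.7, 15.6]
gripper_width: 0.306
```

Emit:
{"method": "carry_out", "body": {
  "motion": [
    [3,0,0,0],
    [2,0,0,0],
    [0,0,0,0]
  ]
}}

```text
time: 38.2
tool_pos: [0.7388, -0.1727, 0.0537]
eef_rot: [-9.4, 89.2, -12.4]
contact_force: [7.6, -0.4, 15.0]
gripper_width: 0.304
```

Emit:
{"method": "carry_out", "body": {
  "motion": [
    [2,0,0,0],
    [2,0,0,0],
    [0,0,0,0]
  ]
}}

```text
time: 38.5
tool_pos: [0.7387, -0.1727, 0.0497]
eef_rot: [-9.5, 89.2, -12.5]
contact_force: [6.2, 0.5, 15.3]
gripper_width: 0.306
```

Emit:
{"method": "carry_out", "body": {
  "motion": [
    [2,0,0,0],
    [2,0,0,0],
    [0,0,0,0]
  ]
}}

```text
time: 38.8
tool_pos: [0.7388, -0.1727, 0.0493]
eef_rot: [-10.2, 89.1, -13.2]
contact_force: [1.0, 1.6, 26.0]
gripper_width: 0.308
```

```bash
python3 - <<'E'
from m import *
held("red",y=-.173)
plan()
E
```

```text
px [[325.0, 293.0], [350.0, 342.0]] top/butt [[746.0, -173.0, 55.0], [828.0, -173.0, -4.0]] len 101.0 angle below horiz 35.5
now [ 738.8 -172.8   49.3] yawY 87.0 t 38.85 q6 -102.8 F [ 0.6  1.6 26.1]
```

Red is tilted 35° with its butt at the table. Now I carry it round to the near wall, staying at y of about -200 to keep off blue.

Emit:
{"method": "carry_out", "body": {
  "motion": [
    [-15,0,0,0],
    [-30,0,0,0],
    [-30,0,0,0],
    [-30,-20,0,0],
    [0,-20,-20,0],
    [0,-5,-38,0],
    [0,-5,-40,0],
    [0,-2,-40,0],
    [0,0,-40,0],
    [0,0,-40,0],
    [0,0,-30,0],
    [0,0,0,0]
  ]
}}

```text
time: 40.05
tool_pos: [0.481, -0.2108, 0.1433]
eef_rot: [-176.2, 89.9, -179.3]
contact_force: [1.8, 0.6, -0.4]
gripper_width: 0.311
```

```bash
python3 - <<'E'
from m import *
held("red",y=-.2)
plan((495,-196,150,None),(495,-196,92,None))
E
```

```text
px [[239.0, 194.0], [261.0, 236.0]] top/butt [[461.0, -200.0, 132.0], [547.0, -200.0, 73.0]] len 105.0 angle below horiz 34.6
now [ 482.8 -211.   143.6] yawY 86.9 t 40.1 q6 -114.2 F [ 0.7 -0.2 -0.1]
-> (495, -196, 150, None) turn rad 0.0 then shift [-6.4 15.6 11.4]
-> (495, -196, 92, None) turn rad 0.0 then shift [58.  0. -0.]
```

Emit:
{"method": "carry_out", "body": {
  "motion": [
    [15,15,8,0],
    [20,0,5,0],
    [17,0,0,0],
    [0,0,4,0],
    [0,0,4,0],
    [0,0,3,0],
    [0,0,3,0],
    [0,0,0,0],
    [0,0,0,0]
  ]
}}

```text
time: 41.0
tool_pos: [0.5062, -0.1969, 0.092]
eef_rot: [173.9, 89.1, 170.8]
contact_force: [-27.5, 3.5, 10.9]
gripper_width: 0.304
```

Emit:
{"method": "carry_out", "body": {
  "motion": [
    [0,0,3,0],
    [0,0,3,0],
    [0,0,0,0]
  ]
}}

```text
time: 41.3
tool_pos: [0.5068, -0.1971, 0.0925]
eef_rot: [175.4, 88.4, 172.3]
contact_force: [-52.9, 7.8, 25.2]
gripper_width: 0.306
```

Contact. Arc up and forward from here.

Emit:
{"method": "carry_out", "body": {
  "motion": [
    [-4,0,-3,0],
    [-4,0,-1,0],
    [-4,0,1,0],
    [-4,0,2,0],
    [-4,0,3,0],
    [0,0,0,0]
  ]
}}

```text
time: 41.9
tool_pos: [0.517, -0.198, 0.1132]
eef_rot: [-177.6, 89.6, 179.4]
contact_force: [-17.7, 0.6, 8.4]
gripper_width: 0.309
```

Emit:
{"method": "carry_out", "body": {
  "motion": [
    [-5,0,5,0],
    [-5,0,5,0],
    [-4,0,5,0],
    [-4,0,5,0],
    [-4,0,5,0],
    [0,0,0,0]
  ]
}}

```text
time: 42.5
tool_pos: [0.5447, -0.1995, 0.1355]
eef_rot: [-138.8, 89.9, -141.8]
contact_force: [-6.9, 0.0, 2.8]
gripper_width: 0.305
```

```bash
python3 - <<'E'
from m import *
held("red",y=-.197)
plan()
E
```

```text
px [[258.0, 208.0], [271.0, 255.0]] top/butt [[540.0, -197.0, 139.0], [582.0, -197.0, 44.0]] len 104.0 angle below horiz 66.1
now [ 544.5 -199.5  135.3] yawY 87.0 t 42.55 q6 -110.4 F [-6.9  1.2  4.3]
```

Emit:
{"method": "carry_out", "body": {
  "motion": [
    [-3,0,6,0],
    [-2,0,6,0],
    [-2,0,6,0],
    [-1,0,4,0],
    [0,0,0,0],
    [-15,0,-2,0],
    [-25,0,0,0],
    [-30,0,0,0],
    [0,0,0,0],
    [0,0,0,0]
  ]
}}

```text
time: 43.55
tool_pos: [0.5656, -0.2003, 0.2134]
eef_rot: [-12.5, 89.7, -15.5]
contact_force: [-0.1, 1.0, -1.1]
gripper_width: 0.3
```

```bash
python3 - <<'E'
from m import *
held("red",y=-.2)
plan((655,-194,215,None))
E
```

```text
px [[260.0, 179.0], [273.0, 229.0]] top/butt [[562.0, -200.0, 220.0], [604.0, -200.0, 128.0]] len 101.0 angle below horiz 65.6
now [ 565.  -200.1  211.6] yawY 87.0 t 43.6 q6 -109.8 F [ 0.2 -0.1 -1.4]
-> (655, -194, 215, None) turn rad 0.0 then shift [-3.2 10.8 89.6]
```

Emit:
{"method": "carry_out", "body": {
  "motion": [
    [0,3,28,0],
    [0,4,29,0],
    [0,4,29,0],
    [0,0,0,0],
    [15,0,0,0],
    [15,0,0,0],
    [15,0,0,0],
    [0,0,0,0],
    [0,0,0,0]
  ]
}}

```text
time: 44.5
tool_pos: [0.6502, -0.1938, 0.1656]
eef_rot: [164.0, 89.9, 161.0]
contact_force: [-0.5, -0.7, -0.3]
gripper_width: 0.303
```

```bash
python3 - <<'E'
from m import *
held("red",y=-.194)
plan()
E
```

```text
px [[287.0, 220.0], [299.0, 271.0]] top/butt [[648.0, -194.0, 173.0], [689.0, -194.0, 79.0]] len 103.0 angle below horiz 66.2
now [ 650.8 -193.9  166.8] yawY 87.0 t 44.55 q6 -106.4 F [-0.6 -0.3 -0.2]
```

Emit:
{"method": "carry_out", "body": {
  "motion": [
    [8,0,0,0],
    [8,0,0,0],
    [8,0,0,0],
    [8,0,0,0],
    [5,0,0,0],
    [0,0,0,0],
    [0,0,0,0]
  ]
}}

```text
time: 45.25
tool_pos: [0.6492, -0.1952, 0.1462]
eef_rot: [-36.1, 89.4, -39.2]
contact_force: [-33.4, 5.8, 56.3]
gripper_width: 0.299
```

Emit:
{"method": "carry_out", "body": {
  "motion": [
    [0,0,6,0],
    [2,0,6,0],
    [0,0,6,0],
    [0,0,3,0],
    [0,0,0,0],
    [0,0,0,0]
  ]
}}

```text
time: 45.85
tool_pos: [0.6751, -0.198, 0.1506]
eef_rot: [-22.8, 88.5, -25.9]
contact_force: [-20.0, 1.6, 64.9]
gripper_width: 0.25
```

```bash
python3 - <<'E'
from m import *
held("red",y=-.194)
plan()
E
```

```text
px [[291.0, 233.0], [300.0, 278.0]] top/butt [[663.0, -194.0, 153.0], [692.0, -194.0, 62.0]] len 95.0 angle below horiz 72.7
now [ 675.  -198.   150.7] yawY 86.9 t 45.9 q6 -105.9 F [-20.7   1.8  65.8]
```

The butt caught the far rim (65 N upward). I back up, re-measure and enter about 12 mm shorter.

Emit:
{"method": "carry_out", "body": {
  "motion": [
    [-20,0,0,0],
    [-30,0,0,0],
    [-20,0,-10,0],
    [0,0,0,0],
    [0,0,0,0]
  ]
}}

```text
time: 46.4
tool_pos: [0.6619, -0.1944, 0.1968]
eef_rot: [-18.5, 90.0, -21.5]
contact_force: [0.3, 0.2, -1.5]
gripper_width: 0.253
```

```bash
python3 - <<'E'
from m import *
d=held("red",y=-.196)
plan()
t=cam("top")["frame"]
cv2.imwrite("pics/s10.png",np.hstack([cv2.resize(d["frame"][140:300,220:360],None,fx=2.5,fy=2.5),cv2.resize(t[150:310,300:440],None,fx=2.5,fy=2.5)]))
E
```

```text
px [[289.0, 206.0], [298.0, 258.0]] top/butt [[661.0, -196.0, 212.0], [688.0, -196.0, 111.0]] len 104.0 angle below horiz 75.1
now [ 661.6 -194.2  195.3] yawY 87.0 t 46.45 q6 -106.2 F [-0.2  1.1 -1.7]
```

View pics/s10.png

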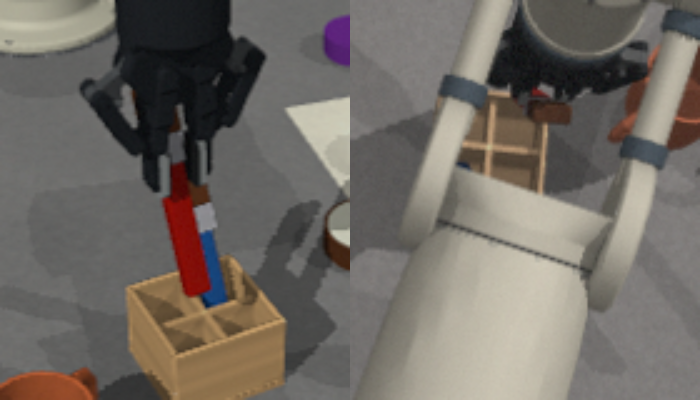

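The scene half shows red still held, steep, with its butt at (200,290). Blue is still in its cell.

Emit:
{"method": "carry_out", "body": {
  "motion": [
    [0,0,-12,0],
    [12,0,0,0],
    [12,0,0,0],
    [12,0,0,0],
    [6,0,0,0],
    [6,0,0,0],
    [0,0,0,0]
  ]
}}

```text
time: 47.2
tool_pos: [0.6497, -0.1935, 0.1477]
eef_rot: [163.5, 89.9, 160.4]
contact_force: [0.7, 0.7, -0.8]
gripper_width: 0.25
```

Emit:
{"method": "carry_out", "body": {
  "motion": [
    [6,0,0,0],
    [0,0,0,0],
    [0,0,0,0]
  ]
}}

```text
time: 47.5
tool_pos: [0.6501, -0.1937, 0.1435]
eef_rot: [-7.7, 90.0, -10.7]
contact_force: [0.7, -0.4, -0.8]
gripper_width: 0.249
```

```bash
python3 - <<'E'
from m import *
d=held("red",y=-.194)
plan()
print(proj(d,[[.675,-.194,.07],[.675,-.194,.05]]).round())
E
```

```text
px [[287.0, 227.0], [296.0, 275.0]] top/butt [[647.0, -194.0, 157.0], [675.0, -194.0, 57.0]] len 104.0 angle below horiz 74.3
now [ 650.2 -193.7  143.7] yawY 87.0 t 47.55 q6 -106.4 F [-0.   0.4 -0.6]
[[295. 270.]
 [296. 278.]]
```

Clean entry with zero force. Butt is 57 mm high, inside the cell outline. I keep lowering.

Emit:
{"method": "carry_out", "body": {
  "motion": [
    [6,0,0,0],
    [6,0,2,0],
    [6,0,2,0],
    [0,0,0,0],
    [0,0,0,0]
  ]
}}

```text
time: 48.05
tool_pos: [0.6539, -0.1938, 0.1246]
eef_rot: [162.4, 89.9, 159.3]
contact_force: [0.1, -0.2, 0.1]
gripper_width: 0.253
```

Emit:
{"method": "carry_out", "body": {
  "motion": [
    [6,0,3,0],
    [6,0,3,0],
    [6,0,3,0],
    [0,0,0,0],
    [0,0,0,0]
  ]
}}

```text
time: 48.55
tool_pos: [0.6629, -0.1943, 0.1067]
eef_rot: [166.4, 89.9, 163.4]
contact_force: [0.3, -0.8, -0.2]
gripper_width: 0.251
```

Emit:
{"method": "carry_out", "body": {
  "motion": [
    [0,0,0,0],
    [0,0,0,0],
    [0,0,0,0],
    [-25,0,0,0],
    [-30,0,0,0],
    [-30,0,0,0],
    [-30,0,0,0],
    [-30,0,0,0],
    [0,-30,-10,0],
    [0,-35,-35,0],
    [0,-35,-35,0],
    [0,-35,-35,0]
  ],
  "jaw": 45
}}

```text
time: 49.75
tool_pos: [0.5397, -0.324, 0.2525]
eef_rot: [-43.3, 90.0, -46.3]
contact_force: [0.7, -0.4, 0.4]
gripper_width: 0.53
```

```bash
cat >> m.py <<'E'
def stand(cols):
    """standing brushes: scene-camera handle lower end vs cells; bristle top from scene; prints px of handle blobs"""
    d=cam("scene"); hsv=cv2.cvtColor(d["frame"],cv2.COLOR_BGR2HSV)
    for c in cols:
        a,b=dict(red=(0,4),blue=(100,118),green=(60,85))[c]
        m=cv2.inRange(hsv,(a,150,40),(b,255,255)); m[:,:255]=0; m[:,350:]=0; m[310:]=0;m[:150]=0
        _,lab,st,cn=cv2.connectedComponentsWithStats(m); i=1+np.argmax(st[1:,4]) if len(st)>1 else None
        if i is None: print(c,"none"); continue
        P=np.argwhere(lab==i)[:,::-1].astype(float); mu=P.mean(0); v=np.linalg.svd(P-mu,full_matrices=False)[2][0]; t=(P-mu)@v
        print(c,"n",st[i,4],"ends",(mu+v*t.min()).round(),(mu+v*t.max()).round())
E
python3 - <<'E'
from m import *
stand(["red","blue"])
b=brushes(cam("top"))
if "green" in b:
    butt,L,_=b["green"]; g=(butt+113*L).round(); a=np.degrees(np.arctan2(L[1],L[0]))+90
    plan((*g,200,a))
else: plan()
E
```

```text
red n 286 ends [288. 251.] [295. 279.]
blue n 264 ends [300. 233.] [306. 261.]
now [ 537.1 -327.4  253.4] yawY 86.6 t 49.85 q6 -121.0 F [-0.5  1.1  0.2]
```

Red is standing too. The green mask found nothing even in the first picture, so I'll fix its colour range.

```bash
python3 - <<'E'
from m import *
im=cv2.imread("pics/top0.png"); print(cv2.cvtColor(im,cv2.COLOR_BGR2HSV)[[265,275,285],[441,443,445]])
E
sed -i 's/green=(60,85)/green=(60,95)/; s/(a,120,40),(b,255,255)); m\[:,:285\]/(a,100,20),(b,255,255)); m[:,:285]/; s/(a,120,30)/(a,100,20)/; s/(a,130,40)/(a,100,20)/; s/(a,150,40)/(a,110,20)/' m.py
python3 - <<'E'
from m import *
d=cam("top");b=brushes(d)
if "green" in b:
    butt,L,_=b["green"]; g=(butt+113*L).round(); a=np.degrees(np.arctan2(L[1],L[0]))+90
    plan((*g,200,a))
s=cam("scene"); m=cv2.inRange(cv2.cvtColor(s["frame"],cv2.COLOR_BGR2HSV),(60,100,20),(95,255,255)); m[:,330:]=0
_,l,st,c=cv2.connectedComponentsWithStats(m); i=1+np.argmax(st[1:,4]); print(st[i],(ray(s,[c[i]],.007)*1000).round())
E
```

```text
[[ 71  87 100]
 [ 71  85 102]
 [ 72  89 100]]
[156 269  29  34 382] [[ 514. -397.    7.]]
```

```bash
sed -i 's/(a,100,20)/(a,75 if a>50 else 110,20)/; s/(a,110,20)/(a,75 if a>50 else 150,20)/' m.py
python3 - <<'E'
from m import *
d=cam("top");b=brushes(d)
if "green" in b:
    butt,L,_=b["green"]; g=(butt+113*L).round(); a=np.degrees(np.arctan2(L[1],L[0]))+90
    plan((*g,200,a))
E
```

```text
green butt [ 556.6 -392. ] dir -176.5 size [94.9 19.3] origin [ 466.8 -397.5]
now [ 541.2 -323.1  252.8] yawY 86.9 t 50.0 q6 -120.9 F [ 0.2 -0.1  0. ]
-> (np.float64(444.0), np.float64(-399.0), 200, np.float32(-86.514465)) turn rad -0.114 then shift [  52.7  -69.8 -101.6]
```

Emit:
{"method": "carry_out", "body": {
  "motion": [
    [0,0,0,-0.114],
    [0,-23,-33,0],
    [0,-23,-34,0],
    [0,-24,-34,0],
    [20,0,0,0],
    [30,0,0,0],
    [0,0,0,0],
    [0,0,0,0]
  ],
  "jaw": 60
}}

```text
time: 50.8
tool_pos: [0.4454, -0.3981, 0.202]
eef_rot: [123.0, 89.9, 126.7]
contact_force: [-0.1, -0.6, 0.5]
gripper_width: 0.702
```

```bash
python3 - <<'E'
from m import *
stand(["red","blue"])
g,a=wristbrush("green"); plan((*g.round(1),1,a))
E
```

```text
red n 287 ends [288. 251.] [295. 279.]
blue n 292 ends [299. 233.] [306. 262.]Traceback (most recent call last):
  File "<stdin>", line 3, in <module>
  File "m.py", line 42, in wristbrush
    _,lab,st,_=cv2.connectedComponentsWithStats(cv2.morphologyEx(m,cv2.MORPH_OPEN,np.ones((5,5)))); i=1+np.argmax(st[1:,4])
                                                                                                        ~~~~~~~~~^^^^^^^^^^
    return _wrapfunc(a, 'argmax', axis=axis, out=out, **kwds)
    return bound(*args, **kwds)
ValueError: attempt to get argmax of an empty sequence
```

```bash
grep -n "inRange" m.py; python3 - <<'E'
from m import *
d=cam("wrist"); h=cv2.cvtColor(d["frame"],cv2.COLOR_BGR2HSV)
p=proj(d,[[.5,-.3955,.014],[.444,-.399,.014],[.47,-.397,.014]]); print(p.round())
for u,v in p.astype(int): print(h[v,u] if 0<=v<480 and 0<=u<640 else None)
for s in (40,60): 
    m=cv2.inRange(h,(55,s,15),(95,255,255)); m=cv2.morphologyEx(m,cv2.MORPH_OPEN,np.ones((5,5))); _,l,st,c=cv2.connectedComponentsWithStats(m); print(s,st[1:].tolist()[:5])
brushes(cam("top"))
E
```

```text
5:        m=cv2.inRange(hsv,(a,75 if a>50 else 110,20),(b,255,255)); m[:,:285]=0; m[:245]=0; m[345:]=0; m[:,500:]=0
20:    m=cv2.inRange(hsv,(3,90,20),(14,220,160)); m[:, :230]=0; m[:,400:]=0
28:    d=cam("scene"); hsv=cv2.cvtColor(d["frame"],cv2.COLOR_BGR2HSV); m=cv2.inRange(hsv,(a,75 if a>50 else 110,20),(b,255,255))
41:    d=cam("wrist"); hsv=cv2.cvtColor(d["frame"],cv2.COLOR_BGR2HSV); m=cv2.inRange(hsv,(a,75 if a>50 else 110,20),(b,255,255))
53:        m=cv2.inRange(hsv,(a,75 if a>50 else 150,20),(b,255,255)); m[:,:255]=0; m[:,350:]=0; m[310:]=0;m[:150]=0
[[316. 264.]
 [316. 202.]
 [316. 231.]]
[ 70  73 125]
[  0   7 192]
[ 69  71 126]
40 [[302, 219, 22, 104, 2215]]
60 [[302, 220, 21, 102, 2086]]
green butt [ 556.7 -391.9] dir -176.2 size [97.2 19.3] origin [ 466.9 -397.9]
```

```bash
sed -i 's/75 if a>50/50 if a>50/' m.py; python3 - <<'E'
from m import *
g,a=wristbrush("green"); plan((*g.round(1),1,a))
E
```

```text
green ferrule start [ 460.1 -401.4] seen len 98.3 dir -176.3 grip [ 449.1 -402.1]
now [ 445.3 -399.3  204.1] yawY 93.6 t 51.05 q6 -138.7 F [0.4 0.  0.8]
-> (np.float64(449.1), np.float64(-402.1), 1, np.float64(-86.33262319067032)) turn rad -0.002 then shift [203.1  -2.6   3.2]
```

Emit:
{"method": "carry_out", "body": {
  "motion": [
    [40,-2,2,0],
    [40,0,0,0],
    [40,0,0,0],
    [35,0,0,0],
    [25,0,0,0],
    [12,0,0,0],
    [6,0,0,0],
    [3,0,0,0],
    [0,0,0,0]
  ]
}}

```text
time: 51.95
tool_pos: [0.4473, -0.4017, 0.0027]
eef_rot: [-49.7, 89.9, -46.2]
contact_force: [-0.4, 0.3, -0.0]
gripper_width: 0.703
```

Emit:
{"method": "carry_out", "body": {
  "motion": [
    [0,0,0,0],
    [0,0,0,0],
    [0,0,0,0],
    [0,0,0,0],
    [0,0,0,0],
    [-20,0,0,0],
    [-30,0,0,0],
    [-40,0,0,0],
    [-40,0,0,0],
    [-40,0,0,0],
    [0,0,0,0]
  ],
  "jaw": 10
}}

```text
time: 53.05
tool_pos: [0.4484, -0.4028, 0.1791]
eef_rot: [-48.7, 89.3, -45.1]
contact_force: [0.2, -0.3, 0.7]
gripper_width: 0.307
```

```bash
python3 - <<'E'
from m import *
stand(["red","blue"])
plan((550,-270,175,87),(640,-270,175,None),(737,-232,175,None),(737,-150,175,None),(737,-150,80,None))
E
```

```text
red n 284 ends [288. 251.] [295. 279.]
blue n 300 ends [300. 233.] [306. 262.]
now [ 447.7 -402.1  175.4] yawY 93.5 t 53.1 q6 -138.7 F [-0.6  0.5 -1.6]
-> (550, -270, 175, 87) turn rad 0.114 then shift [  0.3 137.3  95.2]
-> (640, -270, 175, None) turn rad 0.0 then shift [ 0.4  4.7 89.9]
-> (737, -232, 175, None) turn rad 0.0 then shift [ 0.3 43.  94.9]
-> (737, -150, 175, None) turn rad 0.0 then shift [-0.4 81.9 -4.3]
-> (737, -150, 80, None) turn rad 0.0 then shift [95.   0.4 -0.5]
```

Green is held at the ferrule, and blue and red are unmoved. Same manoeuvre at y = -150 on the far rim.

Emit:
{"method": "carry_out", "body": {
  "motion": [
    [0,0,0,0.114],
    [0,34,24,0],
    [0,34,24,0],
    [0,34,24,0],
    [0,35,24,0],
    [0,2,30,0],
    [0,2,30,0],
    [0,2,30,0],
    [0,14,31,0],
    [0,14,32,0],
    [0,15,32,0],
    [0,0,0,0]
  ]
}}

```text
time: 54.3
tool_pos: [0.7392, -0.2269, 0.1641]
eef_rot: [152.9, 89.5, 150.1]
contact_force: [-0.2, -0.1, -0.9]
gripper_width: 0.307
```

Emit:
{"method": "carry_out", "body": {
  "motion": [
    [0,27,-1,0],
    [0,27,-1,0],
    [0,28,-1,0],
    [0,0,0,0],
    [30,0,0,0],
    [30,0,0,0],
    [20,0,0,0],
    [10,0,0,0],
    [0,0,0,0],
    [0,0,0,0]
  ]
}}

```text
time: 55.3
tool_pos: [0.7385, -0.1486, 0.0821]
eef_rot: [-17.2, 90.0, -20.2]
contact_force: [0.1, -0.3, 0.4]
gripper_width: 0.309
```

```bash
python3 - <<'E'
from m import *
stand(["red","blue"]); held("green",y=-.15)
plan((737,-150,74,None))
E
```

```text
red n 286 ends [288. 251.] [295. 279.]
blue n 307 ends [297. 234.] [315. 270.]
px [[337.0, 276.0], [371.0, 314.0]] top/butt [[749.0, -150.0, 88.0], [852.0, -150.0, 80.0]] len 103.0 angle below horiz 4.7
now [ 739.2 -148.5   83.6] yawY 87.0 t 55.4 q6 -100.9 F [-0.3  0.   0.2]
-> (737, -150, 74, None) turn rad 0.0 then shift [ 9.6 -1.6 -2.1]
```

Emit:
{"method": "carry_out", "body": {
  "motion": [
    [3,0,-2,0],
    [3,0,0,0],
    [3,0,0,0],
    [3,0,0,0],
    [0,0,0,0]
  ]
}}

```text
time: 55.9
tool_pos: [0.7366, -0.148, 0.0722]
eef_rot: [-13.7, 89.9, -16.8]
contact_force: [-3.1, 0.5, 8.7]
gripper_width: 0.309
```

Emit:
{"method": "carry_out", "body": {
  "motion": [
    [3,0,0,0],
    [3,0,0,0],
    [3,0,0,0],
    [0,0,0,0]
  ]
}}

```text
time: 56.3
tool_pos: [0.7394, -0.1483, 0.0663]
eef_rot: [-8.6, 89.4, -11.7]
contact_force: [2.6, 0.9, 13.2]
gripper_width: 0.307
```

Emit:
{"method": "carry_out", "body": {
  "motion": [
    [3,0,0,0],
    [3,0,0,0],
    [3,0,0,0],
    [0,0,0,0]
  ]
}}

```text
time: 56.7
tool_pos: [0.7409, -0.1484, 0.0583]
eef_rot: [-7.4, 89.2, -10.4]
contact_force: [8.2, -0.1, 14.1]
gripper_width: 0.303
```

Emit:
{"method": "carry_out", "body": {
  "motion": [
    [3,0,0,0],
    [2,0,0,0],
    [0,0,0,0]
  ]
}}

```text
time: 57.0
tool_pos: [0.7411, -0.1484, 0.0535]
eef_rot: [-7.4, 89.1, -10.4]
contact_force: [6.9, 0.6, 15.4]
gripper_width: 0.309
```

Emit:
{"method": "carry_out", "body": {
  "motion": [
    [3,0,0,0],
    [2,0,0,0],
    [0,0,0,0]
  ]
}}

```text
time: 57.3
tool_pos: [0.7411, -0.1484, 0.0506]
eef_rot: [-7.7, 89.1, -10.7]
contact_force: [3.9, 0.7, 21.5]
gripper_width: 0.305
```

```bash
python3 - <<'E'
from m import *
held("green",y=-.149); plan()
E
```

```text
px [[336.0, 289.0], [361.0, 337.0]] top/butt [[747.0, -149.0, 55.0], [832.0, -149.0, -2.0]] len 102.0 angle below horiz 33.8
now [ 741.2 -148.5   50.6] yawY 87.0 t 57.35 q6 -100.9 F [ 3.   1.1 21.2]
```

Emit:
{"method": "carry_out", "body": {
  "motion": [
    [-20,0,0,0],
    [-40,0,0,0],
    [-40,0,0,0],
    [-45,0,0,0],
    [0,-30,0,0],
    [0,-32,0,0],
    [0,-32,0,0],
    [0,-12,-33,0],
    [0,-12,-33,0],
    [0,-12,-33,0],
    [0,10,-35,0],
    [0,10,-35,0]
  ]
}}

```text
time: 58.55
tool_pos: [0.5602, -0.2492, 0.1857]
eef_rot: [155.4, 90.0, 152.3]
contact_force: [0.3, 0.3, -0.4]
gripper_width: 0.306
```

Emit:
{"method": "carry_out", "body": {
  "motion": [
    [0,14,-35,0],
    [0,14,-35,0],
    [0,0,0,0],
    [25,0,0,0],
    [0,0,0,0]
  ]
}}

```text
time: 59.05
tool_pos: [0.4924, -0.2167, 0.1583]
eef_rot: [155.2, 89.7, 152.2]
contact_force: [-0.3, 0.5, -0.1]
gripper_width: 0.308
```

```bash
python3 - <<'E'
from m import *
stand(["red","blue"]); held("green",y=-.22)
plan((495,-197,170,None),(495,-197,92,None))
E
```

```text
red n 288 ends [288. 251.] [295. 279.]
blue n 302 ends [300. 233.] [306. 262.]
px [[239.0, 191.0], [260.0, 234.0]] top/butt [[505.0, -220.0, 169.0], [586.0, -220.0, 111.0]] len 100.0 angle below horiz 35.6
now [ 493.4 -217.2  161. ] yawY 87.0 t 59.15 q6 -114.4 F [-0.3  0.4  0.3]
-> (495, -197, 170, None) turn rad 0.0 then shift [-9.  20.3  0.5]
-> (495, -197, 92, None) turn rad 0.0 then shift [78.  -0.   0.1]
```

Emit:
{"method": "carry_out", "body": {
  "motion": [
    [0,20,0,0],
    [25,0,0,0],
    [25,0,0,0],
    [18,0,0,0],
    [0,0,3,0],
    [0,0,3,0],
    [0,0,3,0],
    [0,0,0,0],
    [0,0,0,0]
  ]
}}

```text
time: 60.05
tool_pos: [0.5041, -0.198, 0.0944]
eef_rot: [-20.0, 89.9, -23.0]
contact_force: [0.8, 0.6, 0.5]
gripper_width: 0.307
```

Emit:
{"method": "carry_out", "body": {
  "motion": [
    [0,0,3,0],
    [0,0,3,0],
    [0,0,0,0],
    [0,0,0,0]
  ]
}}

```text
time: 60.45
tool_pos: [0.5054, -0.1981, 0.0941]
eef_rot: [178.7, 89.4, 175.6]
contact_force: [-21.2, 3.0, 11.2]
gripper_width: 0.307
```

Emit:
{"method": "carry_out", "body": {
  "motion": [
    [-4,0,0,0],
    [-4,0,1,0],
    [-4,0,2,0],
    [-4,0,3,0],
    [-4,0,3,0],
    [0,0,0,0]
  ]
}}

```text
time: 61.05
tool_pos: [0.5155, -0.1978, 0.1133]
eef_rot: [166.7, 89.5, 163.7]
contact_force: [-13.4, 3.4, 4.8]
gripper_width: 0.309
```

Emit:
{"method": "carry_out", "body": {
  "motion": [
    [-5,0,5,0],
    [-5,0,5,0],
    [-4,0,5,0],
    [-4,0,5,0],
    [-4,0,5,0],
    [0,0,0,0]
  ]
}}

```text
time: 61.65
tool_pos: [0.542, -0.2006, 0.136]
eef_rot: [-158.7, 89.8, -161.8]
contact_force: [-8.0, -1.1, 2.8]
gripper_width: 0.304
```

Emit:
{"method": "carry_out", "body": {
  "motion": [
    [-3,0,5,0],
    [-3,0,6,0],
    [-2,0,6,0],
    [-2,0,5,0],
    [0,0,0,0],
    [0,0,0,0]
  ]
}}

```text
time: 62.25
tool_pos: [0.5646, -0.2014, 0.1455]
eef_rot: [-160.0, 89.9, -163.1]
contact_force: [-5.1, -1.3, 2.4]
gripper_width: 0.301
```

```bash
python3 - <<'E'
from m import *
held("green",y=-.198); stand(["red","blue"])
plan()
E
```

```text
px [[261.0, 208.0], [271.0, 255.0]] top/butt [[555.0, -198.0, 147.0], [586.0, -198.0, 49.0]] len 103.0 angle below horiz 72.6
red n 289 ends [288. 251.] [295. 279.]
blue n 301 ends [300. 233.] [306. 262.]
now [ 564.5 -201.3  145.5] yawY 86.9 t 62.35 q6 -109.8 F [-5.2  0.3  2.4]
```

72.6°. Lift high over the standing brushes and go to the far-left cell.

Emit:
{"method": "carry_out", "body": {
  "motion": [
    [-15,0,-2,0],
    [-30,0,0,0],
    [-30,0,0,0],
    [-30,0,0,0],
    [-25,0,0,0],
    [0,0,0,0],
    [0,0,0,0]
  ]
}}

```text
time: 63.05
tool_pos: [0.5639, -0.2009, 0.2764]
eef_rot: [-11.1, 89.8, -14.1]
contact_force: [0.8, -0.4, -1.2]
gripper_width: 0.299
```

```bash
python3 - <<'E'
from m import *
held("green",y=-.2)
plan((650,-143,275,None))
E
```

```text
px [[257.0, 149.0], [271.0, 202.0]] top/butt [[559.0, -200.0, 282.0], [603.0, -200.0, 189.0]] len 102.0 angle below horiz 64.2
now [ 563.5 -200.8  274.8] yawY 87.0 t 63.1 q6 -109.9 F [ 0.1  0.5 -0.3]
-> (650, -143, 275, None) turn rad 0.0 then shift [-0.2 62.2 83.4]
```

Emit:
{"method": "carry_out", "body": {
  "motion": [
    [0,20,24,0],
    [0,21,24,0],
    [0,21,23,0],
    [0,0,0,0],
    [30,0,0,0],
    [30,0,0,0],
    [25,0,0,0],
    [20,0,0,0],
    [0,0,0,0],
    [0,0,0,0]
  ]
}}

```text
time: 64.1
tool_pos: [0.6368, -0.1429, 0.1695]
eef_rot: [167.9, 89.9, 164.9]
contact_force: [0.2, -0.6, 0.6]
gripper_width: 0.305
```

```bash
python3 - <<'E'
from m import *
d=held("green",y=-.143)
plan()
print(proj(d,[[.678,-.146,.07]]).round())
E
```

```text
px [[306.0, 207.0], [318.0, 257.0]] top/butt [[634.0, -143.0, 176.0], [679.0, -143.0, 83.0]] len 103.0 angle below horiz 64.3
now [ 637.5 -143.   171.1] yawY 87.0 t 64.15 q6 -102.6 F [-0.2 -0.6  0.2]
[[317. 262.]]
```

Emit:
{"method": "carry_out", "body": {
  "motion": [
    [8,0,0,0],
    [8,0,0,0],
    [8,0,0,0],
    [0,0,0,0],
    [0,0,0,0]
  ]
}}

```text
time: 64.65
tool_pos: [0.6373, -0.1427, 0.1458]
eef_rot: [168.6, 89.9, 165.6]
contact_force: [-0.5, 0.7, 0.0]
gripper_width: 0.303
```

Emit:
{"method": "carry_out", "body": {
  "motion": [
    [6,0,0,0],
    [6,0,2,0],
    [6,0,3,0],
    [0,0,0,0],
    [0,0,0,0]
  ]
}}

```text
time: 65.15
tool_pos: [0.6424, -0.1429, 0.1277]
eef_rot: [166.7, 89.9, 163.7]
contact_force: [0.5, 0.0, -0.9]
gripper_width: 0.3
```

```bash
python3 - <<'E'
from m import *
d=held("green",y=-.143)
plan()
E
```

```text
px [[307.0, 226.0], [319.0, 271.0]] top/butt [[640.0, -143.0, 135.0], [681.0, -143.0, 46.0]] len 98.0 angle below horiz 65.5
now [ 642.6 -143.   128.2] yawY 87.0 t 65.2 q6 -102.5 F [ 0.7 -0.3 -0.3]
```

Emit:
{"method": "carry_out", "body": {
  "motion": [
    [3,0,5,0],
    [3,0,5,0],
    [4,0,5,0],
    [4,0,4,0],
    [4,0,2,0],
    [4,0,0,0],
    [0,0,0,0],
    [0,0,0,0]
  ]
}}

```text
time: 66.0
tool_pos: [0.663, -0.144, 0.105]
eef_rot: [168.6, 89.9, 165.6]
contact_force: [-2.9, 0.1, -2.4]
gripper_width: 0.3
```

Emit:
{"method": "carry_out", "body": {
  "motion": [
    [0,0,0,0],
    [0,0,0,0],
    [0,0,0,0],
    [0,0,0,0],
    [-25,0,0,0],
    [-30,0,0,0],
    [-30,0,0,0],
    [-40,0,0,0],
    [-40,0,0,0],
    [0,0,0,0]
  ],
  "jaw": 40
}}

```text
time: 67.0
tool_pos: [0.6649, -0.1444, 0.2802]
eef_rot: [-11.8, 89.2, -14.8]
contact_force: [0.6, 0.1, 1.7]
gripper_width: 0.468
```

Emit:
{"method": "carry_out", "body": {
  "motion": [
    [-20,-40,0,0],
    [0,-40,0,0],
    [0,-40,0,0],
    [0,-40,0,0],
    [0,-40,-20,0],
    [0,-40,-30,0],
    [0,-40,-30,0],
    [0,0,-40,0],
    [0,0,-40,0],
    [0,0,0,0],
    [0,0,0,0]
  ]
}}

```text
time: 68.1
tool_pos: [0.4884, -0.4155, 0.2918]
eef_rot: [-27.0, 89.9, -30.1]
contact_force: [-0.1, -0.1, -0.2]
gripper_width: 0.469
```

```bash
python3 - <<'E'
from m import *
stand(["red","blue","green"]); plan()
d=cam("top"); s=cam("scene")["frame"]; g=d["frame"]; hsv=cv2.cvtColor(g,cv2.COLOR_BGR2HSV)
a=cv2.resize(s[140:320,210:370],(400,450)); b=cv2.resize(g[160:340,80:400],(400,225)); c=cv2.resize(g[160:260,310:410],(225,225))
cv2.imwrite("pics/f.png",np.hstack([a,np.vstack([b,np.hstack([c,np.zeros((225,175,3),np.uint8)])])]))
for n,(x,y),pr in [("A",(592,52),1),("B",(521,389),1),("C",(620.5,287.9),0),("D",(644.2,201.9),0),("E",(495.9,162.1),0)]:
    u,v=proj(d,[[x/1000,y/1000,.024]])[0].astype(int)
    mask=cv2.inRange(hsv,(0,0,110),(179,110,255)) if pr else cv2.inRange(hsv,(5,50,90),(30,255,255))
    if pr:
        # off the paper: bright face against grey
        mask=cv2.inRange(hsv,(0,0,165),(179,60,255))
    k=np.zeros_like(mask); cv2.circle(k,(int(u),int(v)),26 if pr else 22,255,-1); mask&=k
    _,lab,st,_=cv2.connectedComponentsWithStats(mask); i=1+np.argmax(st[1:,4])
    cc=max(cv2.findContours((lab==i).astype(np.uint8),0,1)[0],key=cv2.contourArea); e=cv2.minEnclosingCircle(cc)
    print(n,(ray(d,[e[0]],.024)[0]*1000).round(1),"r px",round(e[1],1))
E
```

```text
red n 289 ends [289. 251.] [296. 279.]
blue n 210 ends [297. 234.] [305. 262.]
green n 285 ends [311. 244.] [317. 271.]
now [ 489.3 -415.3  291.8] yawY 87.0 t 68.15 q6 -130.3 F [-0.3  0.4  0.2]
A [599.9  48.9  24. ] r px 18.4
B [523.9 391.   24. ] r px 18.4
C [621.6 288.9  24. ] r px 20.0
D [643.7 201.9  24. ] r px 20.2
E [495.7 162.2  24. ] r px 20.6
```

View pics/f.png

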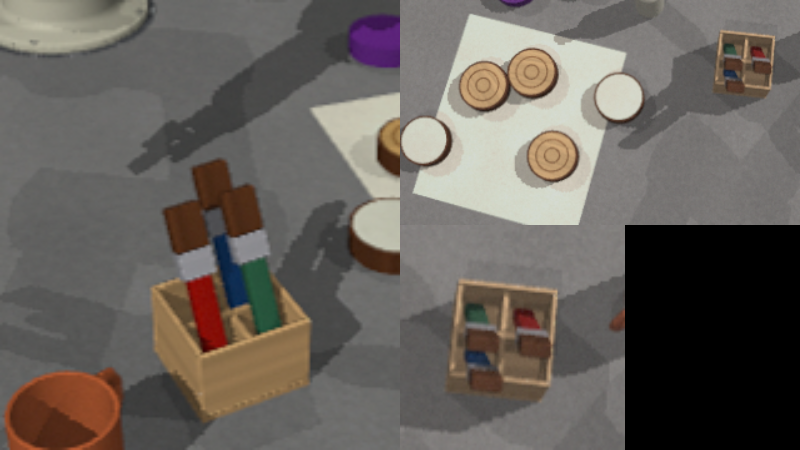

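```bash
python3 - <<'E'
from m import *
d=cam("scene")
for n,p in [("red",(289,251)),("blue",(298,233)),("green",(311,244))]:
    print(n,[(ray(d,[p],z)[0,:2]*1000).round().tolist() for z in(.1,.125)])
E
```

```text
red [[650.0, -192.0], [676.0, -208.0]]
blue [[611.0, -147.0], [639.0, -164.0]]
green [[655.0, -145.0], [681.0, -162.0]]
```

With the ferrule edges at a height of 100 mm, the rays land at each brush's own cell y (-192, -147 and -145). That puts all three butts on the holder floor, so I hand in.

```bash
python3 -c "
from cell import ctrl
print(ctrl.finish_job())"
```

```text
the job is handed in; nothing more can be done
None
```

The job is done and handed in at about 68 s on the robot's clock. No verdict was reported.

**Slices:** I pushed both white-primed slices out of the cluster along the table with the closed fingers. In the last pictures each one's nearest neighbour was 141 mm or more away, centre to centre (118 mm needed). The bare slices read within about 2 mm of where they started.

**Brushes:** There were three: blue, red and green. I gripped each by the ferrule and tipped it by lowering the grip with its bristles on the holder's far rim. I then swung it upright with its butt against the near wall and set it in its own cell. All three stand bristles-up, leaning about 20° toward the robot. I inferred that the butts are on the holder floor from the ferrule heights; I did not see them directly.

**What went wrong on the way:**
- My first try, turning the blue brush by wall friction alone, slipped off without effect.
- The red brush's butt caught the far rim once, with about 65 N on the wrist. I backed off, re-measured and re-entered cleanly.

I did not re-measure the glue, mug and sanding block at the end. No move was aimed near them. The last picture shows the mug upright, but I did not compare its position with the start.

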